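Load the tape dispenser with the roll at the back of the stand

ROBOT

A 7-joint arm with a two-finger parallel gripper is mounted at the origin on a cart in front of the work surface, level with it; the furniture and walls round the work are solid. World frame = base frame: x ahead of the robot, y to its left, z up, the work surface at z = 0. Lengths are in m, angles in rad, forces in N, time in s.
With the tool pointing down it reaches from about 0.425 to 0.875 m from the base axis. Payload 4.7 kg.
Tool frame: the origin (TCP) lies between the finger pads; the fingertips stand 11 mm ahead of it and the grasp point (between the pads) lies 8 mm behind it; z points along the fingers, y is the direction in which the jaws open and shut (so a half turn about z gives the same grasp; the last joint's range is limited). The gripper opens to 87 mm and grips with 3 to 60 N. Pads are 19 mm wide; open, the fingers measure 117 mm over their backs; the gripper's body (75 mm by 190 mm) begins 51 mm behind the grasp point.
Start: joints at [-1.098, 0.321, -0.07, 1.45, 0.023, 1.371, -0.057], TCP at [0.288, 0.583, 0.234] pointing down, gripper open.
Joint ranges: [-2.86, 2.86], [-0.3, 2.09], [-1.38, 1.24], [0.06, 2.45], [-1.56, 4.7], [0.09, 2.05], [-2.69, 2.69]. Speed limits (rad/s): [2.57, 2.57, 3.14, 3.14, 3.14, 3.14, 3.14].

INTERFACE

Orientations are given as a unit quaternion [w, x, y, z].
In Python, from bench import * gives the robot as it stands.
- The arm moves only by the tool jog_arm, never from a script. Its argument "rows" is a list of rows, each an object with "dp": the shift along the tool's x, y, z in m, a list of three; "rot": the turn, a rotation vector about the tool's x, y, z in degrees, a list of three; "claw": the opening, from 0 (shut) to 1 (fully open). A call has 1 to 20 rows; each row is the pose to reach, as a shift and turn from the pose commanded when the call began, along the tool's axes at that moment; what a row does not reach only later rows make up. A row lasts 1/8 s, in which the tool goes at most 62.5 mm and 10.7 degrees, less where a joint would pass 70% of its speed; a pose out of reach is approached as far as the arm can. A call with a gripper value outside its range is refused whole. The fingers move at their own pace and stop on an object; "squeeze" is the grip in N (left out, the last holds). Time passes only in rows, so rows that repeat a pose let the fingers close. It gives the time, the measured TCP pose, the force and the opening at its end, in the units of the state.
- state(): the state, without advancing time (a new reading comes with each control period).
- read_camera(name): name is "scene" or "side" or "wrist"; returns a dict with "img" (420x560x3 uint8, blue, green, red), "depth" (420x560 float32, m along the optical axis (not along the pixel's ray), 0 where there is no reading), "vfov" (degrees; the focal length in pixels is half the picture's height over the tangent of half this angle, whatever the lens; pixels are square), "cx", "cy" (the principal point, pixels), "k1" (the pictures are not rectified: a ray, as slopes to the right and down, at radius r is drawn at 1 + k1 r^2 times it, then the intrinsics apply), "eye" and "attitude" of the camera in the world. Camera axes: x right, y down, z forward; pixel columns grow to the right and rows downward; lengths in m; the calibration is good to about 2 mm. A picture is of the moment at which its call begins.
- job_done(): hands the job in, once; it reports no verdict.
The state is a dict: "time_s": time; "joint_pos": joint angles; "dq": joint speeds; "effort": joint torques, N m; "tcp_pos": TCP position; "tcp_rot": TCP orientation; "ft_force": force on the tool from outside, world axes, zero at the start; "moment": the same for the moment, N m; "width": finger opening in m.
Only numpy, scipy, OpenCV 4.12 (cv2) and the standard library are available. Lean on these libraries where they do the work, as an engineer would, in place of code of your own. Each camera call takes 0.05 s, during which the arm holds its last target.

TASK

The tape dispenser is empty and needs the green roll, which hangs at the back of the blue-footed roll stand behind the red and the white one. Park the red and the white roll on the empty yellow-footed stand, drop the green roll into the dispenser so that it stands upright on its two rollers between the cheeks, then hang the red and the white roll back on the blue-footed stand, each in the spot where it hung. Do not knock over or push aside the water bottle or the handheld terminal.

Things in the scene. Friction and masses are not known exactly. Their poses are not given: they have to be found in the camera images.
- roll_green: Green tape roll, the wanted one: rigid ring, 100 mm outside diameter, 64 mm bore (brown core), 20 mm wide, about 0.12 kg. Origin at the ring's centre, in the middle of the bore; x is the roll's axis. Starts in the back spot of store_stand. Pinch a hanging roll from above across its 20 mm width by the top of the ring, fingertips at least 29 mm above the ring's centre (20 mm of tape to hold).
- roll_red: Red tape roll, same size and axes as the green one. Starts in the front or the middle spot of store_stand, in front of the green roll.
- roll_white: White tape roll, same size and axes as the green one. Starts in the other one of the front and middle spots of store_stand.
- store_stand: Fixed roll stand, BLUE foot, on a riser 125 mm above the bench. Two level 8 mm rods at y = 15 and -15 mm, axes at z = 95 mm, run from an upright at x = 82 mm along -x (roughly to the robot). Origin on the riser under the arm's middle, z up. Spots for roll centres: x = -50 (front), 0, 50 mm (back), y = 0. A hanging roll's bore rests on both rods: axis along x, centre at z = 71, top at 121 mm.
- store_end (a point): Free end of store_stand's arm, at x = -87 mm in the stand's frame, where the rods bend up and join (top 13 mm above the rods' axes). Rolls go on and off only over it: held 20 to 24 mm higher than when hanging, so that the rods pass through the middle of the bore, and moved along the stand's x; a roll is free of it once its centre is past x = -105 mm. This point lies level with the rods' axes.
- spare_stand: The same stand with a YELLOW foot, fixed, empty at the start: the parking place. Same frame, sizes, free end and spots as store_stand.
- dispenser: Fixed drop-in tape dispenser on the riser, empty: black base 215 x 84 mm, two round grey cheeks 36 mm apart, up to z = 86 mm, open at the top; between them two white rollers along y at x = 28 and -28 mm, 18 mm thick, axes at z = 34 mm; cutter head at x = -100 mm, 62 mm high. Origin on the riser's top under the well's middle, z up, y across the cheeks (a loaded roll's axis).
- well (a point): Where a loaded roll's centre stands in the dispenser: on both rollers, midway between the cheeks, 86 mm over the riser (the roll's top is then 136 mm over it, clear above the cheeks).
- bottle: Bystander: clear water bottle with a yellow cap, 65 mm thick, 218 mm tall, standing on the bench at the right. Origin at the centre of its underside.
- terminal: Bystander: black handheld terminal lying flat, 149 x 72 x 23 mm, at the right front of the bench. Origin at the centre of its underside.
Not all that is in view belongs to the job. There is more than one size of the roll_white; the job needs the larger.

How it is judged:
On the way, in this order (a step that is already met when the one before it is completed fails the run):
1. the red and the white roll both hang on the yellow-footed stand, let go (x of roll_red in the frame of spare_stand between -0.075 and 0.072 m and y of roll_red in the frame of spare_stand between -0.015 and 0.015 m and z of roll_red in the frame of spare_stand between 0.062 and 0.08 m and x of roll_white in the frame of spare_stand between -0.075 and 0.072 m and y of roll_white in the frame of spare_stand between -0.015 and 0.015 m and z of roll_white in the frame of spare_stand between 0.062 and 0.08 m and contact force between the fingers and roll_red below 0.1 N and contact force between the fingers and roll_white below 0.1 N), for 0.2 s.
2. the green roll stands upright on the dispenser's rollers between the cheeks, let go (horizontal distance between roll_green and dispenser below 0.012 m and z of roll_green in the frame of dispenser between 0.078 and 0.093 m and angle between the x axis of roll_green and the y axis of dispenser, either way round below 0.3 rad and angle between roll_green's own x axis and vertical above 1.37 rad and contact force between the fingers and roll_green below 0.1 N), for 0.2 s.
At the end, for the whole second after the job is handed in: Green roll on the dispenser's rollers: centre within 12 mm of the well's middle, 78-93 mm above the riser, upright within 0.2 rad, in line within 0.3 rad. Red and white roll on the blue-footed stand, each within 15 mm of its old spot, in line within 0.3 rad. All let go and at rest (horizontal distance between roll_green and dispenser below 0.012 m and z of roll_green in the frame of dispenser between 0.078 and 0.093 m and angle between the x axis of roll_green and the y axis of dispenser, either way round below 0.3 rad and angle between roll_green's own x axis and vertical between 1.37 and 1.77 rad and distance of each of roll_red, roll_white from where it was at the start of the episode below 0.015 m and angle between the x axis of each of roll_red, roll_white and the x axis of store_stand, either way round below 0.3 rad and linear speed of each of roll_green, roll_red, roll_white below 0.03 m/s); the robot touches nothing.
It fails at once if the water bottle was pushed more than 30 mm or tipped (distance of bottle from where it was at the start of the episode above 0.03 m or angle between bottle's own z axis and vertical above 0.3 rad).
It fails at once if the handheld terminal was pushed more than 30 mm (distance of terminal from where it was at the start of the episode above 0.03 m).
It also fails if it takes over 128 s, if anything falls off the work surface, if the arm or the gripper's body presses on something with over 40 N, if the wrist force passes 120 N, or if a joint passes its speed limit or range.

## Working session

There is one attempt and no reset: what is moved stays moved. The work goes in short steps, Python scripts to look and compute and a tool call to move; the robot and the scene stay as the last step left them, time stands still between calls to the robot, and variables do not carry over. Pictures are saved under pics/ and viewed, and the job is handed in when it is done.

Besides the shell and the picture viewer there is one more tool, called after "Call:" as name([rows], argument=value, ...), one row to a line, values as JSON. jog_arm: Moves the arm, as the interface text tells. Its arguments: {"type":"object","properties":{"rows":{"type":"array","items":{"type":"object","properties":{"dp":{"type":"array","items":{"type":"number"}},"rot":{"type":"array","items":{"type":"number"}},"claw":{"type":"number"}}}},"squeeze":{"type":"number"}},"required":["rows"]}

```bash
ls; mkdir -p pics
python3 - <<'E'
from bench import *
import cv2
s=state()
for k in s: print(k,s[k])
for n in ["scene","side","wrist"]:
    c=read_camera(n); cv2.imwrite(f"pics/{n}0.png",c["img"])
    print(n,{k:c[k] for k in c if k not in("img","depth")})
E
```

```text
pics
time_s 0.0
joint_pos [-1.09787345  0.32178939 -0.07007966  1.4516748   0.02257696  1.37081465
 -0.05688707]
dq [ 3.12404514e-04  3.34088345e-04  1.26323706e-03  1.56156004e-03
  6.47280631e-04 -1.96258054e-04  4.26502652e-05]
effort [ 1.54780682e-04 -4.91289032e+01 -4.04086858e-01 -3.12533534e+01
 -6.38471358e-02  4.34034888e-02  1.75777309e-04]
tcp_pos [0.28768129 0.58226967 0.23248339]
tcp_rot [-1.77310170e-04  2.27387722e-01  9.73803842e-01 -9.33086595e-04]
ft_force [-0.25453366 -1.61827575 -0.7794361 ]
moment [ 0.01156815  0.0452198  -0.00522535]
width 0.0867609203402993
scene {'vfov': 55.91443569807609, 'cx': 280.07188312813616, 'cy': 199.57665977218858, 'k1': -0.017579571016137992, 'eye': array([-0.38452308,  0.0740952 ,  1.39531475]), 'attitude': array([-0.21836009,  0.68751437, -0.6601876 ,  0.20927301])}
side {'vfov': 42.500399502143225, 'cx': 269.7425289251823, 'cy': 195.76169425657787, 'k1': -0.031085780274929746, 'eye': array([0.21531438, 1.60282864, 1.13618999]), 'attitude': array([ 0.04048207, -0.09708684,  0.87439785, -0.4736705 ])}
wrist {'vfov': 59.18324040578357, 'cx': 270.7594329722206, 'cy': 208.83538266381095, 'k1': -0.05366632538593465, 'eye': array([0.21986743, 0.6167867 , 0.38359598]), 'attitude': array([0.11773236, 0.84090961, 0.52329462, 0.07192257])}
```

View pics/scene0.png

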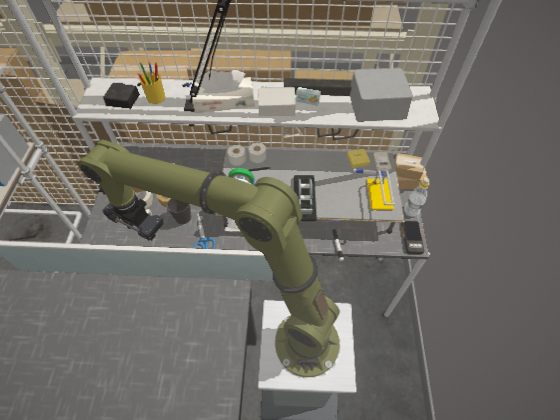

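View pics/side0.png

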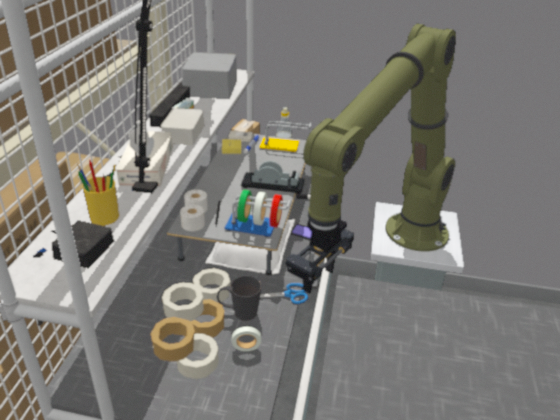

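View pics/wrist0.png

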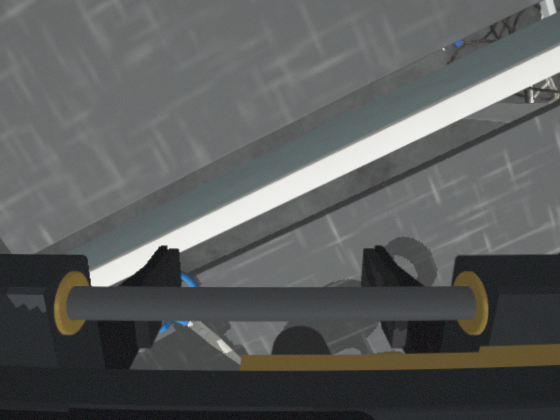

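```bash
cat > h.py <<'E'
import numpy as np, cv2
from scipy.spatial.transform import Rotation as R
from bench import *
def RR(q): return R.from_quat([q[1],q[2],q[3],q[0]]).as_matrix()
def K(c):
    f=c["img"].shape[0]/2/np.tan(np.radians(c["vfov"]/2)); return f
def ray(c,u,v):
    f=K(c); d=np.array([(u-c["cx"])/f,(v-c["cy"])/f]); s=d.copy()
    for _ in range(20): s=d/(1+c["k1"]*(s@s))
    return RR(c["attitude"])@np.array([s[0],s[1],1])
def atz(c,u,v,z):
    r=ray(c,u,v); e=np.array(c["eye"]); return e+r*(z-e[2])/r[2]
def atd(c,u,v):
    d=c["depth"][int(round(v)),int(round(u))]; return np.array(c["eye"])+ray(c,u,v)*d
def proj(c,P):
    p=RR(c["attitude"]).T@(np.array(P)-c["eye"]); s=p[:2]/p[2]; s=s*(1+c["k1"]*(s@s)); f=K(c)
    return np.array([c["cx"]+f*s[0],c["cy"]+f*s[1]])
def crop(c,name,u0,u1,v0,v1,k):
    im=cv2.resize(c["img"][v0:v1,u0:u1],None,fx=k,fy=k,interpolation=cv2.INTER_CUBIC)
    cv2.imwrite("pics/"+name+".png",im)
def cloud(c):
    H,W=c["depth"].shape; uu,vv=np.meshgrid(np.arange(W),np.arange(H)); f=K(c)
    d=np.stack([(uu-c["cx"])/f,(vv-c["cy"])/f],-1); s=d.copy()
    for _ in range(15): s=d/(1+c["k1"]*(s**2).sum(-1,keepdims=True))
    P=np.concatenate([s,np.ones((H,W,1))],-1)*c["depth"][...,None]
    return P@RR(c["attitude"]).T+np.array(c["eye"])
E
python3 - <<'E'
from h import *
import pickle
cs={n:read_camera(n) for n in("scene","side")}
pickle.dump(cs,open("c0.pkl","wb"))
crop(cs["scene"],"sc1",220,440,130,260,3.6)
crop(cs["side"],"si1",170,330,90,290,3)
E
```

```text
(no output)
```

View pics/sc1.png

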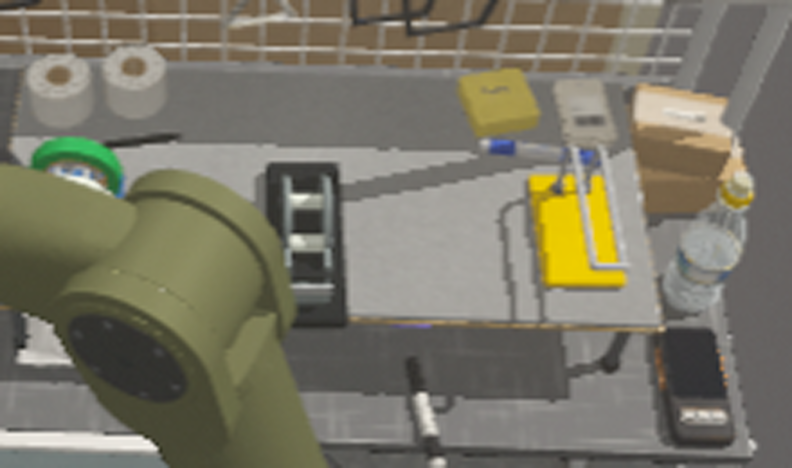

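View pics/si1.png

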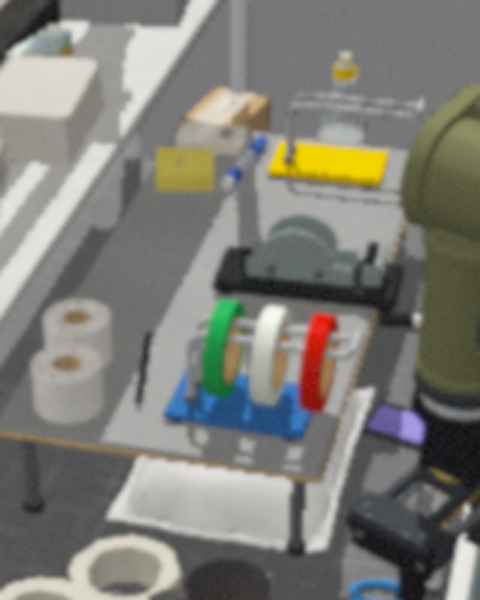

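Run:
```python
from h import *
import pickle
np.set_printoptions(precision=4,suppress=True)
cs=pickle.load(open("c0.pkl","rb"))
for n,c in cs.items():
    P=cloud(c); hsv=cv2.cvtColor(c["img"],cv2.COLOR_BGR2HSV).astype(int); h,s,v=[hsv[...,i] for i in range(3)]
    inb=(P[...,0]>0.3)&(P[...,0]<1.1)&(abs(P[...,1])<0.6)&(c["depth"]>0)
    masks=dict(blue=(h>100)&(h<120)&(s>150)&(P[...,2]<0.17)&(P[...,2]>.11),yellow=(h>20)&(h<32)&(s>180)&(P[...,2]<0.17)&(P[...,2]>.11),
      green=(h>50)&(h<75)&(s>120)&(P[...,2]>.1),red=((h<6)|(h>174))&(s>150)&(P[...,2]>.1))
    for m,M in masks.items():
        Q=P[M&inb]
        if len(Q)<10: print(n,m,len(Q));continue
        print(n,m,len(Q),np.percentile(Q,[3,50,97],axis=0).round(3).tolist())
        if m in("blue","yellow"):
            Z=np.median(Q[:,2]);q=Q[abs(Q[:,2]-Z)<.006];print("  z",Z,cv2.minAreaRect(q[:,:2].astype(np.float32)))
    # rods: z band above stands
    W=inb&(P[...,2]>0.205)&(P[...,2]<0.245)&(s<60)
    for lab,y0,y1 in(("spare",-.5,-.2),("disp",-.2,.03),("store",.03,.35)):
        Q=P[W&(P[...,1]>y0)&(P[...,1]<y1)]
        if len(Q): print(n,lab,len(Q),Q.min(0),Q.max(0),np.median(Q,0))
    r=P[inb&(P[...,2]>.1)&(P[...,2]<.15)]; print("riser",np.median(r,0))
```

```text
scene blue 0
scene yellow 492 [[0.481, -0.317, 0.13], [0.543, -0.272, 0.135], [0.616, -0.24, 0.14]]
  z 0.13507924524067483 ((0.5494228601455688, -0.2793118357658386), (0.14509578049182892, 0.083773173391819), 1.6578707695007324)
scene green 154 [[0.545, 0.221, 0.197], [0.551, 0.258, 0.236], [0.568, 0.307, 0.247]]
scene red 24 [[0.835, 0.588, 0.442], [0.847, 0.594, 0.465], [0.852, 0.599, 0.488]]
scene spare 207 [ 0.4315 -0.492   0.2051] [ 1.082  -0.2586  0.2444] [ 0.5624 -0.296   0.2224]
scene disp 12 [ 0.503  -0.0088  0.205 ] [ 0.5508 -0.0046  0.2138] [ 0.523  -0.0051  0.2066]
scene store 44 [0.5071 0.0363 0.2052] [0.5659 0.2922 0.2442] [0.5302 0.2451 0.2235]
riser [ 0.634  -0.1325  0.1251]
side blue 434 [[0.471, 0.245, 0.131], [0.535, 0.297, 0.137], [0.604, 0.317, 0.142]]
  z 0.13686743111043287 ((0.5639206171035767, 0.057879164814949036), (0.14341793954372406, 0.5394515991210938), 6.232426166534424)
side yellow 361 [[0.487, -0.309, 0.129], [0.549, -0.263, 0.136], [0.622, -0.229, 0.142]]
  z 0.1362104825529118 ((0.5546579360961914, -0.26973462104797363), (0.14788539707660675, 0.10018662363290787), 5.216376781463623)
side green 205 [[0.549, 0.253, 0.171], [0.557, 0.306, 0.227], [0.566, 0.321, 0.248]]
side red 213 [[0.45, 0.261, 0.174], [0.458, 0.31, 0.23], [0.852, 0.598, 0.48]]
side spare 312 [ 0.4356 -0.4881  0.2054] [ 1.1    -0.2448  0.2446] [ 0.5669 -0.2921  0.2224]
side disp 24 [ 0.5057 -0.0038  0.2052] [0.5555 0.0071 0.2128] [0.5331 0.003  0.2071]
side store 378 [0.4181 0.037  0.2051] [0.5935 0.324  0.2449] [0.5076 0.2868 0.2232]
riser [0.6234 0.0607 0.1269]
```

```bash
cat >> h.py <<'E'
def plan(p,yaw,frm=None):
    """shift/turn from current pose to tcp p with tool y at yaw deg (world), tool z down"""
    s=state(); T=RR(s["tcp_rot"]); y=np.array([np.cos(np.radians(yaw)),np.sin(np.radians(yaw)),0]); z=np.array([0,0,-1.])
    G=np.stack([np.cross(y,z),y,z],1)
    rv=np.degrees(R.from_matrix(T.T@G).as_rotvec()); dp=T.T@(np.array(p)-s["tcp_pos"])
    print("dp",dp.round(4),"rot",rv.round(2),"rows>=",np.linalg.norm(dp)/.0625,np.linalg.norm(rv)/10.7)
def tool():
    s=state();T=RR(s["tcp_rot"]);print("t",s["time_s"],"tcp",np.round(s["tcp_pos"],4),"yaw",np.degrees(np.arctan2(T[1,1],T[0,1])).round(2),"z",T[:,2].round(4),"w",round(s["width"],4),"F",np.round(s["ft_force"],1))
E
python3 - <<'E'
from h import *
tool()
plan([.288,.583,.42],63.7)
plan([.42,.30,.42],0)
c=read_camera("wrist");T=RR(state()["tcp_rot"]);print(T.T@RR(c["attitude"]), T.T@(c["eye"]-state()["tcp_pos"]))
E
```

```text
t 0.25 tcp [0.2878 0.5826 0.233 ] yaw 63.71 z [-3.e-04 -8.e-04 -1.e+00] w 0.0871 F [ 0.1 -0.7  0.2]
dp [-0.      0.0003 -0.187 ] rot [-0.05  0.    0.01] rows>= 2.991358231690171 0.005005392080035973
dp [-0.2437 -0.195  -0.1868] rot [-4.000e-02  3.000e-02  6.371e+01] rows>= 5.819071592718646 5.954638059103949
[[ 9.89323213e-04 -9.61963770e-01 -2.73175268e-01]
 [ 9.99999217e-01  1.16090994e-03 -4.66480238e-04]
 [ 7.65868971e-04 -2.73174592e-01  9.61964165e-01]] [ 0.07606498  0.0005678  -0.15088994]
```

Call:
jog_arm([
  {"dp":[0,0,-0.06]},
  {"dp":[0,0,-0.12]},
  {"dp":[0,0,-0.187],"rot":[0,0,6]},
  {"dp":[-0.045,-0.035,-0.187],"rot":[0,0,16]},
  {"dp":[-0.09,-0.07,-0.187],"rot":[0,0,26]},
  {"dp":[-0.135,-0.105,-0.187],"rot":[0,0,36]},
  {"dp":[-0.18,-0.14,-0.187],"rot":[0,0,46]},
  {"dp":[-0.22,-0.17,-0.187],"rot":[0,0,56]},
  {"dp":[-0.244,-0.195,-0.187],"rot":[0,0,63.7]},
  {"dp":[-0.244,-0.195,-0.187],"rot":[0,0,63.7]},
  {"dp":[-0.244,-0.195,-0.187],"rot":[0,0,63.7]},
])

```text
validation failed for argument at $.ro...
```

Run:
```python
from h import *
import pickle
tool()
cs={n:read_camera(n) for n in("scene","side","wrist")}
pickle.dump(cs,open("c1.pkl","wb"))
for n in cs: cv2.imwrite(f"pics/{n}1.png",cs[n]["img"])
```

```text
t 0.3 tcp [0.2878 0.5826 0.2332] yaw 63.71 z [-2.e-04 -6.e-04 -1.e+00] w 0.0869 F [ 0.1  0.5 -0.2]
```

View pics/wrist1.png

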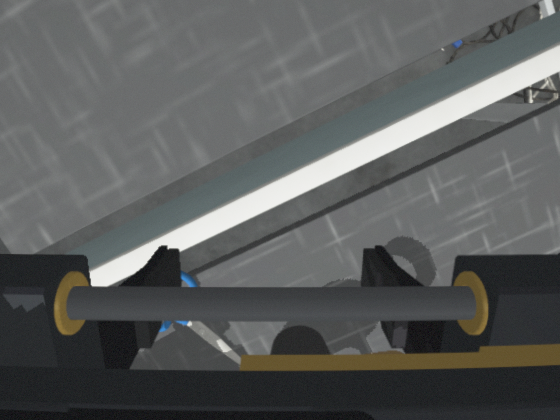

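View pics/side1.png

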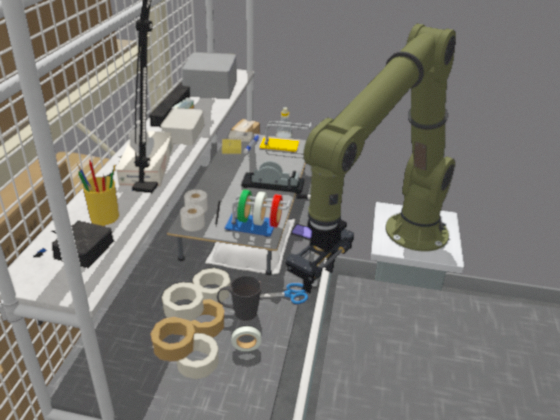

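View pics/scene1.png

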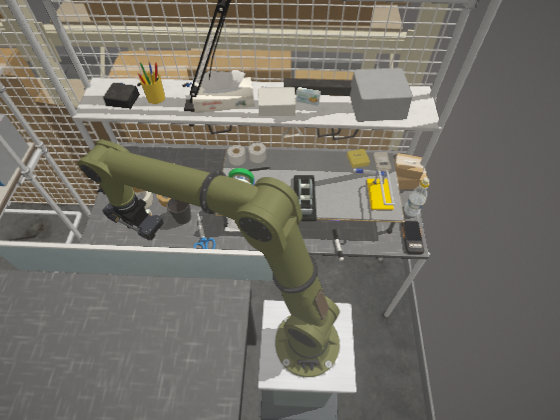

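Call:
jog_arm([
  {"dp":[0,0,-0.06],"rot":[0,0,0],"claw":1},
  {"dp":[0,0,-0.12],"rot":[0,0,0],"claw":1},
  {"dp":[0,0,-0.187],"rot":[0,0,6],"claw":1},
  {"dp":[-0.045,-0.035,-0.187],"rot":[0,0,16],"claw":1},
  {"dp":[-0.09,-0.07,-0.187],"rot":[0,0,26],"claw":1},
  {"dp":[-0.135,-0.105,-0.187],"rot":[0,0,36],"claw":1},
  {"dp":[-0.18,-0.14,-0.187],"rot":[0,0,46],"claw":1},
  {"dp":[-0.22,-0.17,-0.187],"rot":[0,0,56],"claw":1},
  {"dp":[-0.244,-0.195,-0.187],"rot":[0,0,63.7],"claw":1},
  {"dp":[-0.244,-0.195,-0.187],"rot":[0,0,63.7],"claw":1},
  {"dp":[-0.244,-0.195,-0.187],"rot":[0,0,63.7],"claw":1},
])

```text
time_s: 1.82
tcp_pos: [0.4198, 0.3007, 0.4207]
tcp_rot: [-0.0, 0.706, 0.708, 0.0]
ft_force: [-0.4, 1.0, 0.8]
width: 0.0869
```

Run:
```python
from h import *
import pickle
tool()
cs={n:read_camera(n) for n in("scene","side","wrist")}
pickle.dump(cs,open("c1.pkl","wb"))
for n in cs: cv2.imwrite(f"pics/{n}2.png",cs[n]["img"])
```

```text
t 1.825 tcp [0.4198 0.3007 0.4207] yaw 0.13 z [-1.e-04  9.e-04 -1.e+00] w 0.0869 F [-0.4  1.   0.8]
```

View pics/wrist2.png

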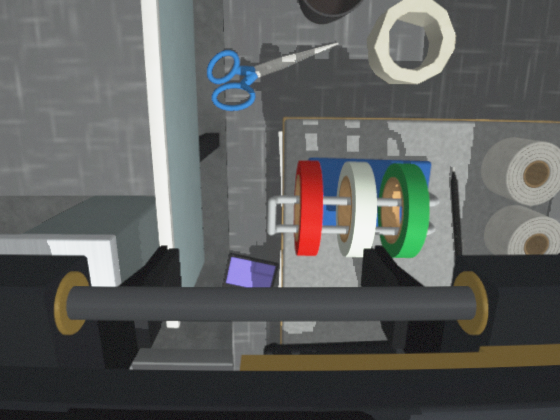

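View pics/scene2.png

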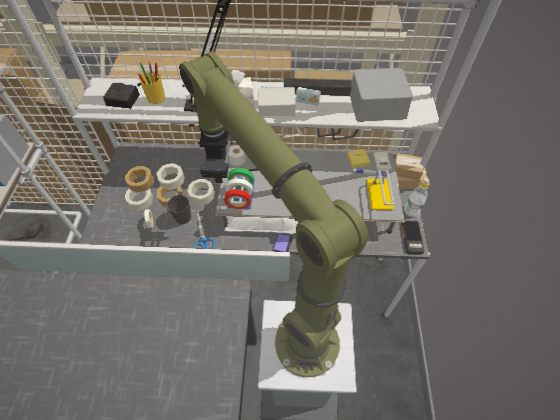

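Run:
```python
from h import *
import pickle
np.set_printoptions(precision=4,suppress=True)
cs=pickle.load(open("c1.pkl","rb"))
for n in("wrist","scene"):
    c=cs[n];P=cloud(c); hsv=cv2.cvtColor(c["img"],cv2.COLOR_BGR2HSV).astype(int); h,s,v=[hsv[...,i] for i in range(3)]
    reg=(P[...,0]>.4)&(P[...,0]<.62)&(P[...,1]>.15)&(P[...,1]<.4)
    M=dict(green=(h>50)&(h<75)&(s>120),red=((h<6)|(h>174))&(s>150),white=(s<40)&(v>130)&(P[...,0]>.48)&(P[...,0]<.53))
    for m,k in M.items():
        Q=P[k&reg&(P[...,2]>.2)]
        if len(Q)<20: print(n,m,len(Q));continue
        T=Q[Q[:,2]>.236]
        print(n,m,len(Q),"pct",np.percentile(Q,[1,50,99],axis=0).round(4).tolist(),"top",len(T),np.percentile(T,[2,98],axis=0).round(4).tolist(), "maxz",np.percentile(Q[:,2],99.5))
        T=Q[Q[:,2]>.215]
        # slope of x on y -> yaw
        A=np.c_[T[:,1]-T[:,1].mean(),np.ones(len(T))];print("   slope dx/dy",np.linalg.lstsq(A,T[:,0],rcond=None)[0])
c=cs["wrist"]
for uv in((272,198),(271,232),(293,201),(293,229),(432,200),(432,231)): print(uv,atd(c,*uv),atz(c,*uv,.22))
crop(c,"w2",255,445,140,275,4.2)
c=cs["scene"]
# yellow stand & dispenser in scene
crop(c,"sc2y",355,440,140,260,5)
crop(c,"sc2d",280,330,160,230,8)
```

```text
wrist green 2413 pct [[0.5444, 0.2274, 0.2021], [0.5528, 0.281, 0.2386], [0.5653, 0.3189, 0.2473]] top 1403 [[0.5451, 0.2414, 0.2364], [0.565, 0.3, 0.2472]] maxz 0.4192290423045064
   slope dx/dy [-0.0932  0.5527]
wrist red 2073 pct [[0.4451, 0.2315, 0.2027], [0.4556, 0.2849, 0.24], [0.4659, 0.3217, 0.2471]] top 1313 [[0.4458, 0.2443, 0.2365], [0.4655, 0.3015, 0.247]] maxz 0.2474427141355666
   slope dx/dy [0.0022 0.4554]
wrist white 2253 pct [[0.4818, 0.2294, 0.2051], [0.5051, 0.2835, 0.239], [0.5281, 0.3197, 0.247]] top 1307 [[0.496, 0.2442, 0.2364], [0.5157, 0.3006, 0.2469]] maxz 0.24723850517480517
   slope dx/dy [0.044 0.505]
scene green 146 pct [[0.5436, 0.2198, 0.2033], [0.5515, 0.2603, 0.2362], [0.5675, 0.3085, 0.2486]] top 74 [[0.5449, 0.2357, 0.2363], [0.5675, 0.2934, 0.2486]] maxz 0.24921148562071205
   slope dx/dy [0.0297 0.5541]
scene red 177 pct [[0.4437, 0.2198, 0.2038], [0.4512, 0.2618, 0.2348], [0.4677, 0.3116, 0.2499]] top 83 [[0.445, 0.2361, 0.2363], [0.4678, 0.2955, 0.2499]] maxz 0.2504175289185963
   slope dx/dy [0.0204 0.4539]
scene white 192 pct [[0.4859, 0.2189, 0.2023], [0.5006, 0.2608, 0.2339], [0.5183, 0.3139, 0.2498]] top 83 [[0.495, 0.2397, 0.2364], [0.5175, 0.296, 0.2499]] maxz 0.2500991890236822
   slope dx/dy [0.0043 0.5031]
(272, 198) [0.4198 0.2912 0.2312] [0.4198 0.2884 0.22  ]
(271, 232) [0.419  0.2576 0.2328] [0.419  0.2531 0.22  ]
(293, 201) [0.4402 0.2864 0.2238] [0.4405 0.2854 0.22  ]
(293, 229) [0.4409 0.2575 0.2231] [0.4411 0.2564 0.22  ]
(432, 200) [0.5777 0.2876 0.2217] [0.5785 0.2872 0.22  ]
(432, 231) [0.5833 0.2541 0.2184] [0.5825 0.2547 0.22  ]
```

View pics/w2.png

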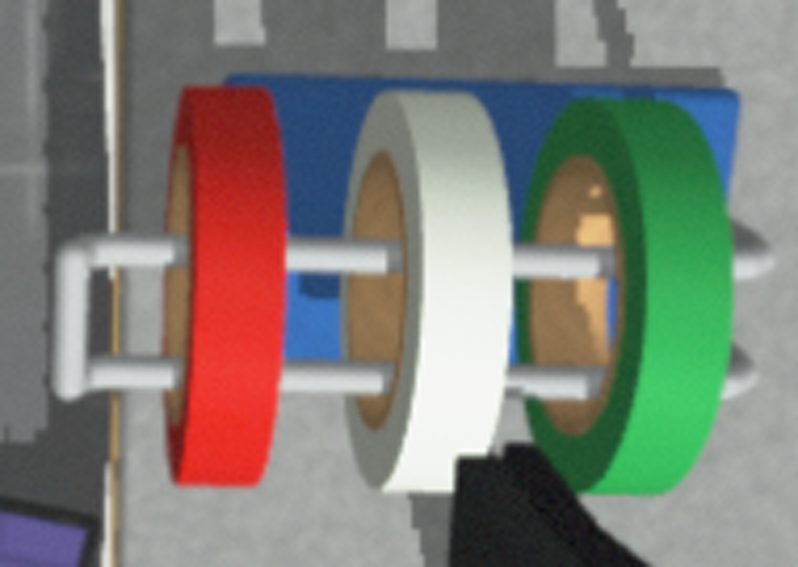

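View pics/sc2y.png

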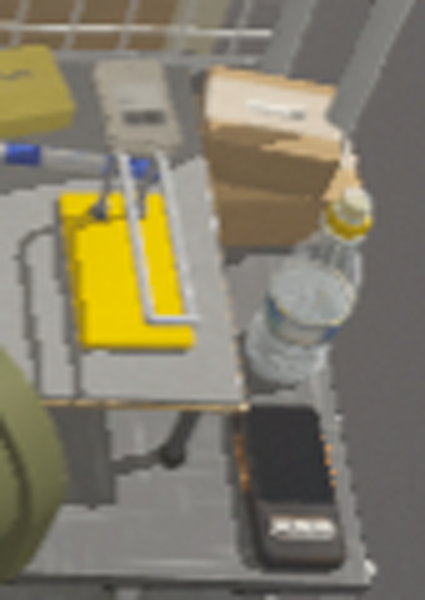

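Run:
```python
from h import *
plan([.4556,.2729,.30],-1);plan([.4556,.2729,.237],-1)
```

```text
dp [-0.0285  0.036   0.1203] rot [-0.02  0.01  1.19] rows>= 2.0600899385467124 0.11140153547470773
dp [-0.0285  0.036   0.1833] rot [-0.02  0.01  1.19] rows>= 3.023313255495927 0.11140153547470773
```

View pics/sc2d.png

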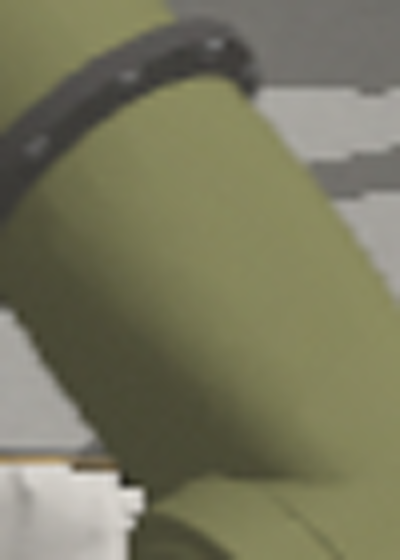

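Call:
jog_arm([
  {"dp":[-0.0145,0.018,0.04],"rot":[0,0,0.6],"claw":0.4},
  {"dp":[-0.0285,0.036,0.08],"rot":[0,0,1.2],"claw":0.4},
  {"dp":[-0.0285,0.036,0.12],"rot":[0,0,1.2],"claw":0.4},
  {"dp":[-0.0285,0.036,0.12],"rot":[0,0,1.2],"claw":0.4},
  {"dp":[-0.0285,0.036,0.12],"rot":[0,0,1.2],"claw":0.4},
], squeeze=20)

```text
time_s: 2.6
tcp_pos: [0.4565, 0.2727, 0.3022]
tcp_rot: [0.0, 0.714, 0.7, 0.001]
ft_force: [0.4, 0.2, 0.5]
width: 0.045
```

Run:
```python
from h import *
tool()
c=read_camera("wrist");cv2.imwrite("pics/wrist3.png",c["img"])
plan([.4556,.2729,.237],-1)
```

```text
t 2.6 tcp [0.4565 0.2727 0.3022] yaw -1.08 z [ 0.0016  0.0013 -1.    ] w 0.045 F [0.4 0.2 0.5]
dp [ 0.     -0.0014  0.0657] rot [ 0.15 -0.12 -0.1 ] rows>= 1.052149856809366 0.019955106326259443
```

View pics/wrist3.png

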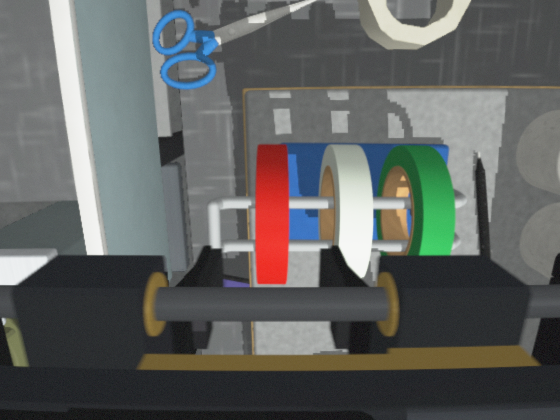

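Call:
jog_arm([
  {"dp":[0,-0.001,0.02],"rot":[0,0,0],"claw":0.4},
  {"dp":[0,-0.001,0.04],"rot":[0,0,0],"claw":0.4},
  {"dp":[0,-0.001,0.055],"rot":[0,0,0],"claw":0.4},
  {"dp":[0,-0.001,0.065],"rot":[0,0,0],"claw":0.4},
  {"dp":[0,-0.001,0.065],"rot":[0,0,0],"claw":0.4},
  {"dp":[0,-0.001,0.065],"rot":[0,0,0],"claw":0.1},
  {"dp":[0,-0.001,0.065],"rot":[0,0,0],"claw":0.1},
  {"dp":[0,-0.001,0.065],"rot":[0,0,0],"claw":0.1},
  {"dp":[0,-0.001,0.065],"rot":[0,0,0],"claw":0.1},
])

```text
time_s: 3.78
tcp_pos: [0.4559, 0.2716, 0.2363]
tcp_rot: [0.0, 0.714, 0.7, 0.001]
ft_force: [1.7, 0.5, 3.2]
width: 0.0203
```

Run:
```python
from h import *
tool()
c=read_camera("wrist");cv2.imwrite("pics/wrist4.png",c["img"])
plan([.4556,.2729,.259],-1)
plan([.390,.274,.259],-1)
```

```text
t 3.775 tcp [0.4559 0.2716 0.2363] yaw -1.19 z [ 0.0016  0.001  -1.    ] w 0.0203 F [1.7 0.5 3.2]
dp [ 0.0013 -0.0003 -0.0227] rot [ 0.09 -0.06 -0.19] rows>= 0.36367925835696374 0.02042449151801106
dp [ 0.001  -0.0659 -0.0228] rot [ 0.09 -0.06 -0.19] rows>= 1.1154959788416217 0.02042449151801106
```

View pics/wrist4.png

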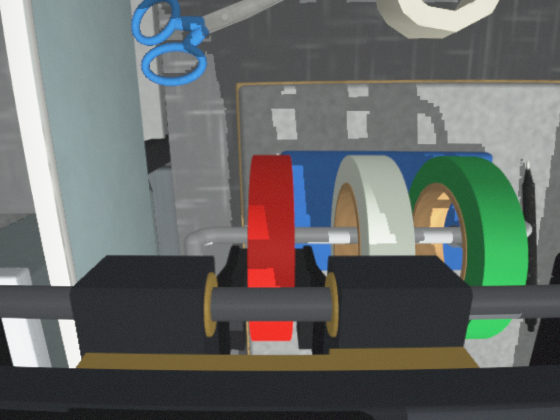

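Call:
jog_arm([
  {"dp":[0,0,-0.012],"rot":[0,0,0],"claw":0.1},
  {"dp":[0,0,-0.022],"rot":[0,0,0],"claw":0.1},
  {"dp":[0,0,-0.022],"rot":[0,0,0],"claw":0.1},
  {"dp":[0,-0.01,-0.022],"rot":[0,0,0],"claw":0.1},
  {"dp":[0,-0.025,-0.022],"rot":[0,0,0],"claw":0.1},
  {"dp":[0,-0.04,-0.022],"rot":[0,0,0],"claw":0.1},
  {"dp":[0,-0.055,-0.022],"rot":[0,0,0],"claw":0.1},
  {"dp":[0,-0.068,-0.022],"rot":[0,0,0],"claw":0.1},
  {"dp":[0,-0.072,-0.022],"rot":[0,0,0],"claw":0.1},
  {"dp":[0,-0.072,-0.022],"rot":[0,0,0],"claw":0.1},
])

```text
time_s: 5.08
tcp_pos: [0.3833, 0.2729, 0.2577]
tcp_rot: [0.0, 0.714, 0.7, 0.0]
ft_force: [0.0, 0.3, -0.6]
width: 0.0198
```

Run:
```python
from h import *
tool()
c=read_camera("wrist");cv2.imwrite("pics/wrist5.png",c["img"])
plan([.385,.274,.42],-1)
plan([.43,-.20,.42],0)
```

```text
t 5.075 tcp [0.3833 0.2729 0.2577] yaw -1.17 z [ 6.e-04  4.e-04 -1.e+00] w 0.0198 F [ 0.   0.3 -0.6]
dp [ 0.0012  0.0014 -0.1623] rot [ 0.03 -0.01 -0.2 ] rows>= 2.596804076810471 0.019232076642473506
dp [-0.4717  0.0564 -0.1624] rot [ 0.03 -0.01 -1.2 ] rows>= 8.03312031365388 0.11245195550380628
```

View pics/wrist5.png

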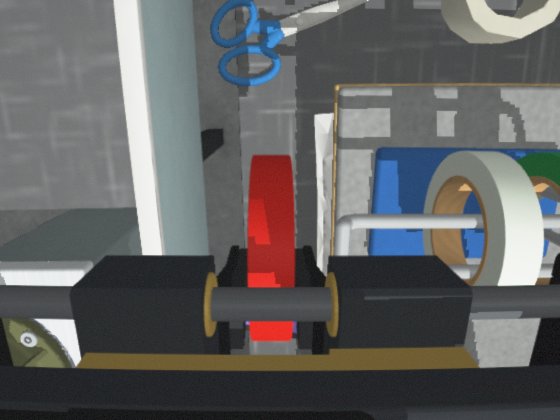

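Call:
jog_arm([
  {"dp":[0,0,-0.05],"rot":[0,0,0],"claw":0.1},
  {"dp":[0,0.01,-0.1],"rot":[0,0,0],"claw":0.1},
  {"dp":[-0.03,0.025,-0.14],"rot":[0,0,0],"claw":0.1},
  {"dp":[-0.08,0.04,-0.162],"rot":[0,0,-0.5],"claw":0.1},
  {"dp":[-0.13,0.06,-0.162],"rot":[0,0,-1],"claw":0.1},
  {"dp":[-0.18,0.08,-0.162],"rot":[0,0,-1.2],"claw":0.1},
  {"dp":[-0.23,0.08,-0.162],"rot":[0,0,-1.2],"claw":0.1},
  {"dp":[-0.25,0.08,-0.162],"rot":[0,0,-1.2],"claw":0.1},
  {"dp":[-0.25,0.08,-0.162],"rot":[0,0,-1.2],"claw":0.1},
])

```text
time_s: 6.25
tcp_pos: [0.4584, 0.0203, 0.4199]
tcp_rot: [-0.0, 0.708, 0.706, 0.001]
ft_force: [0.5, 0.1, -0.5]
width: 0.0199
```

Run:
```python
from h import *
import pickle
tool()
c=read_camera("wrist");cv2.imwrite("pics/wrist6.png",c["img"]);pickle.dump(c,open("c6.pkl","wb"))
plan([.46,-.25,.42],0)
```

```text
t 6.25 tcp [0.4584 0.0203 0.4199] yaw -0.16 z [ 8.e-04  8.e-04 -1.e+00] w 0.0199 F [ 0.5  0.1 -0.5]
dp [-0.2723  0.0016 -0.0007] rot [ 0.02 -0.06  0.03] rows>= 4.356328928623224 0.006645263629756308
```

View pics/wrist6.png

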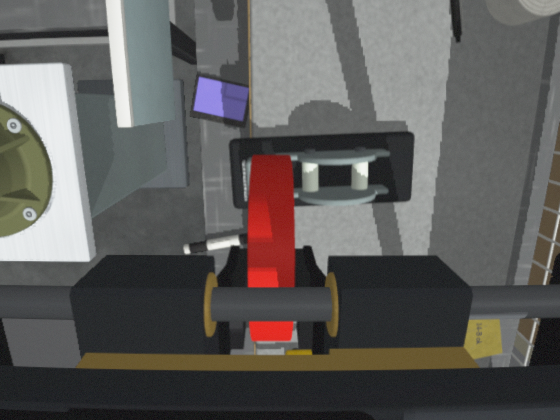

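Run:
```python
from h import *
import pickle
c=pickle.load(open("c6.pkl","rb"))
crop(c,"w6",225,420,120,215,4)
P=cloud(c)
img=c["img"].astype(int)
M=(P[...,0]>.4)&(P[...,0]<.75)&(P[...,1]>-.05)&(P[...,1]<.15)
z=P[...,2]
np.set_printoptions(precision=4,suppress=True)
# cheek tops by z
for side in(0,1):
    pass
Q=P[M&(z>.15)&(z<.216)&(P[...,0]>.51)]
T=Q[Q[:,2]>.195]; print("cheek top",len(T),T.min(0),T.max(0))
for lo,hi in((-.02,.06),(.06,.12)):
    t=T[(T[:,1]>lo)&(T[:,1]<hi)]
    if len(t): print(np.median(t,0),len(t))
hs=np.histogram(T[:,1],bins=20);print(hs[0],hs[1].round(3))
b=P[M&(img.sum(-1)<90)&(z>.12)&(z<.15)]; print("base",len(b),cv2.minAreaRect(b[:,:2].astype(np.float32)))
```

```text
cheek top 775 [ 0.51   -0.0039  0.1951] [0.5639 0.0455 0.2126]
[0.533  0.0036 0.2071] 775
[ 59 113 212  29   0   0   0   0   0   0   0   0   0   0   0   0   0  73
 115 174] [-0.004 -0.001  0.001  0.004  0.006  0.008  0.011  0.013  0.016  0.018
  0.021  0.023  0.026  0.028  0.031  0.033  0.036  0.038  0.041  0.043
  0.045]
base 173 ((0.5152515172958374, 0.02232114039361477), (0.1804862767457962, 0.07891260087490082), 1.9539889097213745)
```

View pics/w6.png

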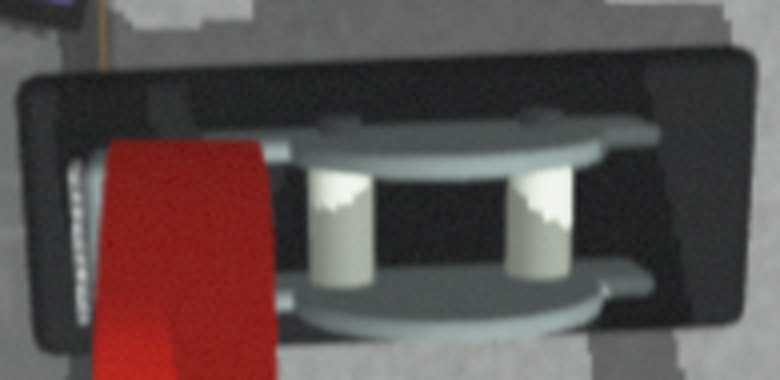

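Run:
```python
from h import *
import pickle
np.set_printoptions(precision=4,suppress=True)
c=pickle.load(open("c6.pkl","rb"))
f=lambda a,b:(225+a/4,120+b/4)
for n,a,b in(("RL top",342,195),("RL mid",342,230),("RR top",541,190),("RR mid",541,220)): print(n,atz(c,*f(a,b),.168),atd(c,*f(a,b)))
# lower cheek top-edge inner/outer, upper cheek
for n,a,b in(("up cheek",440,135),("up cheek inner edge",440,155),("low cheek",440,310),("low in",440,285),("cutter",78,240)): print(n,atd(c,*f(a,b)))
for n,a,b in(("b1",25,80),("b2",750,52),("b3",740,322),("b4",38,350),("b mid r",700,100)): print(n,atd(c,*f(a,b)),atz(c,*f(a,b),.145))
P=cloud(c);z=P[...,2]
Q=P[(P[...,0]>.47)&(P[...,0]<.6)&(abs(P[...,1]-.02)<.05)&(z>.2)&(z<.22)]
for lo,hi in((-.02,.02),(.02,.06)):
    t=Q[(Q[:,1]>lo)&(Q[:,1]<hi)]; A=np.c_[t[:,0]-.535,np.ones(len(t))]; print(len(t),t.min(0),t.max(0),np.linalg.lstsq(A,t[:,1],rcond=None)[0])
```

```text
RL top [0.5014 0.0275 0.168 ] [0.5016 0.0272 0.1664]
RL mid [0.5016 0.0177 0.168 ] [0.5017 0.0176 0.1673]
RR top [0.5563 0.0289 0.168 ] [0.5562 0.029  0.1683]
RR mid [0.5568 0.0205 0.168 ] [0.5569 0.0205 0.1678]
up cheek [0.5264 0.045  0.1756]
up cheek inner edge [0.5207 0.0445 0.2096]
low cheek [0.524  0.0031 0.2007]
low in [0.5292 0.0025 0.17  ]
cutter [0.4299 0.0188 0.1866]
b1 [0.3974 0.0436 0.0003] [0.4127 0.0569 0.145 ]
b2 [0.6205 0.0649 0.1431] [0.6197 0.065  0.145 ]
b3 [ 0.6328 -0.0202  0.1241] [ 0.6246 -0.0147  0.145 ]
b4 [ 0.3994 -0.0636 -0.0001] [ 0.4142 -0.023   0.145 ]
b mid r [0.6057 0.0515 0.1471] [0.6064 0.0513 0.145 ]
385 [ 0.5014 -0.0039  0.2   ] [0.5587 0.0042 0.212 ] [0.0467 0.0009]
370 [0.501  0.0378 0.2001] [0.5568 0.0451 0.2126] [0.0249 0.0423]
```

Call:
jog_arm([
  {"dp":[-0.05,0,0],"rot":[0,0,0],"claw":0.1},
  {"dp":[-0.1,0,0],"rot":[0,0,0],"claw":0.1},
  {"dp":[-0.15,0,0],"rot":[0,0,0],"claw":0.1},
  {"dp":[-0.2,0,0],"rot":[0,0,0],"claw":0.1},
  {"dp":[-0.25,0,0],"rot":[0,0,0],"claw":0.1},
  {"dp":[-0.272,0,0],"rot":[0,0,0],"claw":0.1},
  {"dp":[-0.272,0,0],"rot":[0,0,0],"claw":0.1},
  {"dp":[-0.272,0,0],"rot":[0,0,0],"claw":0.1},
])

```text
time_s: 7.3
tcp_pos: [0.4595, -0.2479, 0.4192]
tcp_rot: [-0.0, 0.706, 0.709, 0.0]
ft_force: [0.3, 0.4, -1.7]
width: 0.0196
```

Run:
```python
from h import *
import pickle
tool()
c=read_camera("wrist");cv2.imwrite("pics/wrist7.png",c["img"]);pickle.dump(c,open("c7.pkl","wb"))
crop(c,"w7",240,440,140,280,4)
```

```text
t 7.3 tcp [ 0.4595 -0.2479  0.4192] yaw 0.25 z [-5.e-04  8.e-04 -1.e+00] w 0.0196 F [ 0.3  0.4 -1.7]
```

View pics/wrist7.png

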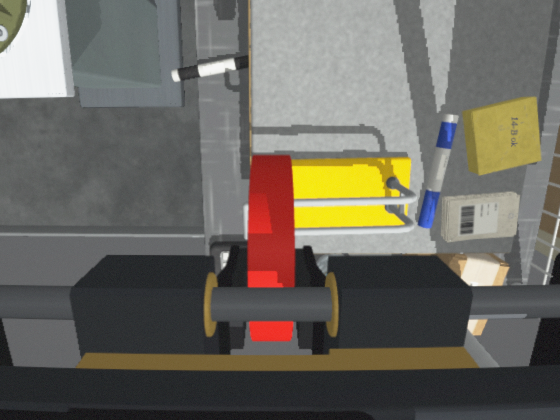

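View pics/w7.png

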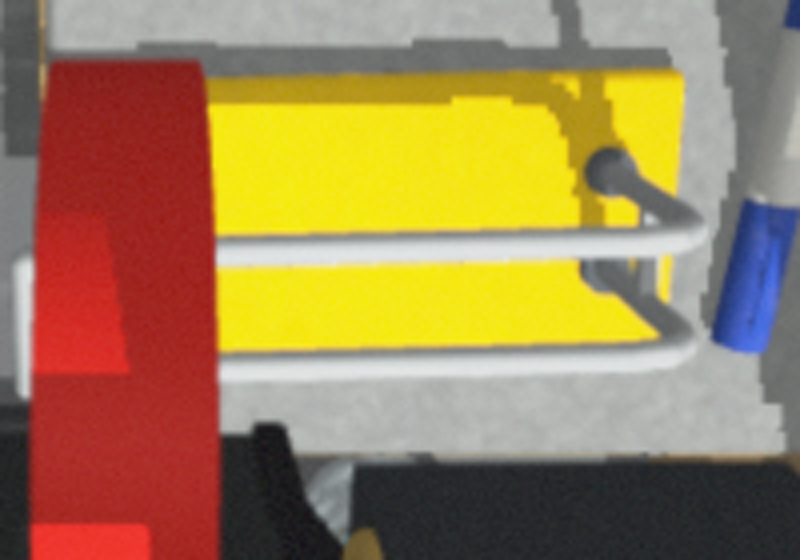

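Run:
```python
from h import *
import pickle
np.set_printoptions(precision=4,suppress=True)
c=pickle.load(open("c7.pkl","rb"))
f=lambda a,b:(240+a/4,140+b/4)
for n,a,b in(("u1",230,252),("u2",640,240),("l1",230,366),("l2",640,353),("endT",25,262),("endB",25,385),("up",655,300)): print(n,atz(c,*f(a,b),.223),atd(c,*f(a,b)))
P=cloud(c);hsv=cv2.cvtColor(c["img"],cv2.COLOR_BGR2HSV)
y=(abs(hsv[...,0].astype(int)-26)<5)&(hsv[...,1]>180)&(P[...,2]<.15)&(P[...,2]>.11)&(P[...,0]<.63)&(P[...,1]<-.2);q=P[y];print(cv2.minAreaRect(q[:,:2].astype(np.float32)))
```

```text
u1 [ 0.4846 -0.2646  0.223 ] [ 0.4846 -0.2644  0.2239]
u2 [ 0.5847 -0.261   0.223 ] [ 0.584  -0.2605  0.2251]
l1 [ 0.4854 -0.2939  0.223 ] [ 0.4854 -0.294   0.2229]
l2 [ 0.5877 -0.2901  0.223 ] [ 0.5882 -0.2905  0.2218]
endT [ 0.4348 -0.2674  0.223 ] [ 0.4354 -0.2648  0.2324]
endB [ 0.4344 -0.2992  0.223 ] [ 0.435  -0.2956  0.2328]
up [ 0.59   -0.2762  0.223 ] [ 0.6036 -0.2869  0.1873]
((0.5551502108573914, -0.27487531304359436), (0.14137578010559082, 0.08380354195833206), 1.665822148323059)
```

Run:
```python
from h import *
plan([.40,-.282,.30],1.9)
plan([.40,-.282,.258],1.9)
```

```text
dp [-0.0338 -0.0595  0.1193] rot [-0.01 -0.05 -1.63] rows>= 2.200919071216587 0.15278651584284525
dp [-0.0339 -0.0595  0.1613] rot [-0.01 -0.05 -1.63] rows>= 2.803858482504932 0.15278651584284525
```

Call:
jog_arm([
  {"dp":[-0.017,-0.03,0],"rot":[0,0,-0.8],"claw":0.1},
  {"dp":[-0.034,-0.0595,0.02],"rot":[0,0,-1.6],"claw":0.1},
  {"dp":[-0.034,-0.0595,0.06],"rot":[0,0,-1.6],"claw":0.1},
  {"dp":[-0.034,-0.0595,0.1],"rot":[0,0,-1.6],"claw":0.1},
  {"dp":[-0.034,-0.0595,0.14],"rot":[0,0,-1.6],"claw":0.1},
  {"dp":[-0.034,-0.0595,0.161],"rot":[0,0,-1.6],"claw":0.1},
  {"dp":[-0.034,-0.0595,0.161],"rot":[0,0,-1.6],"claw":0.1},
  {"dp":[-0.034,-0.0595,0.161],"rot":[0,0,-1.6],"claw":0.1},
])

```text
time_s: 8.35
tcp_pos: [0.3997, -0.2842, 0.2597]
tcp_rot: [0.001, 0.696, 0.718, 0.0]
ft_force: [0.7, -0.4, -0.6]
width: 0.0199
```

Run:
```python
from h import *
tool()
c=read_camera("wrist");cv2.imwrite("pics/wrist8.png",c["img"])
c=read_camera("scene");crop(c,"sc8",340,440,140,260,4)
plan([.562,-.2767,.258],1.9)
```

```text
t 8.35 tcp [ 0.3997 -0.2842  0.2597] yaw 1.71 z [ 1.7e-03 -3.0e-04 -1.0e+00] w 0.0199 F [ 0.7 -0.4 -0.6]
dp [0.0032 0.1625 0.0022] rot [ 0.13  0.03 -0.24] rows>= 2.6006664067405016 0.025268848743529228
```

View pics/wrist8.png

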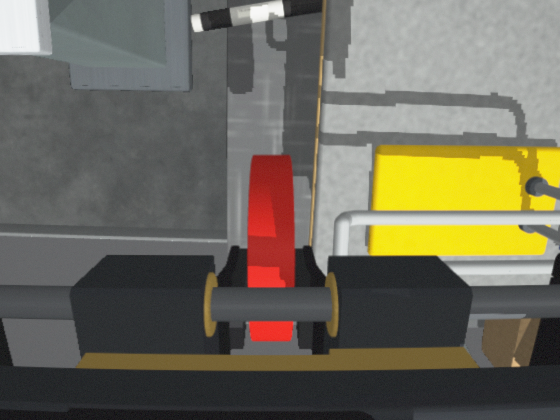

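View pics/sc8.png

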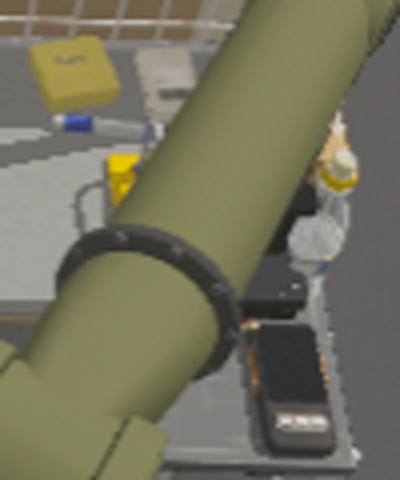

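Call:
jog_arm([
  {"dp":[0.001,0.02,0.001],"rot":[0,0,-0.2],"claw":0.1},
  {"dp":[0.001,0.045,0.001],"rot":[0,0,-0.2],"claw":0.1},
  {"dp":[0.001,0.07,0.001],"rot":[0,0,-0.2],"claw":0.1},
  {"dp":[0.002,0.095,0.001],"rot":[0,0,-0.2],"claw":0.1},
  {"dp":[0.002,0.12,0.001],"rot":[0,0,-0.2],"claw":0.1},
  {"dp":[0.002,0.145,0.001],"rot":[0,0,-0.2],"claw":0.1},
  {"dp":[0.002,0.1625,0.001],"rot":[0,0,-0.2],"claw":0.1},
  {"dp":[0.002,0.1625,0.001],"rot":[0,0,-0.2],"claw":0.1},
  {"dp":[0.002,0.1625,0.001],"rot":[0,0,-0.2],"claw":0.1},
])

```text
time_s: 9.57
tcp_pos: [0.5606, -0.2785, 0.2579]
tcp_rot: [0.0, 0.696, 0.718, -0.0]
ft_force: [-0.1, -0.3, -1.1]
width: 0.0199
```

Run:
```python
from h import *
tool()
c=read_camera("wrist");cv2.imwrite("pics/wrist9.png",c["img"])
```

```text
t 9.575 tcp [ 0.5606 -0.2785  0.2579] yaw 1.8 z [-1.e-04 -3.e-04 -1.e+00] w 0.0199 F [-0.1 -0.3 -1.1]
```

View pics/wrist9.png

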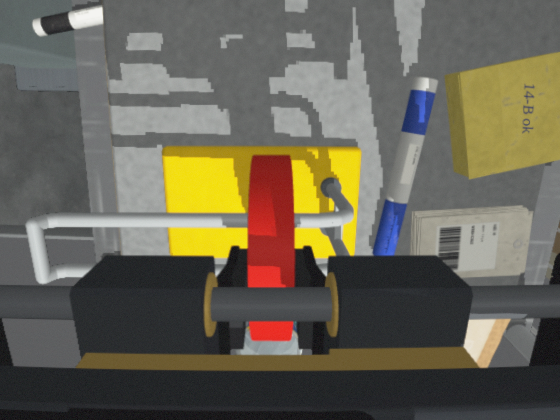

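Call:
jog_arm([
  {"dp":[0,0,0.008],"rot":[0,0,0],"claw":0.1},
  {"dp":[0,0,0.016],"rot":[0,0,0],"claw":0.1},
  {"dp":[0,0,0.021],"rot":[0,0,0],"claw":0.1},
  {"dp":[0,0,0.021],"rot":[0,0,0],"claw":0.1},
  {"dp":[0,0,0.021],"rot":[0,0,0],"claw":0.1},
])

```text
time_s: 10.25
tcp_pos: [0.5608, -0.2779, 0.2364]
tcp_rot: [-0.0, 0.696, 0.718, 0.0]
ft_force: [-0.1, 1.2, 0.2]
width: 0.02
```

Call:
jog_arm([
  {"dp":[0,0,0],"rot":[0,0,0],"claw":0.4},
  {"dp":[0,0,0],"rot":[0,0,0],"claw":0.4},
  {"dp":[0,0,0],"rot":[0,0,0],"claw":0.4},
  {"dp":[0,0,-0.02],"rot":[0,0,0],"claw":0.4},
  {"dp":[0,0,-0.05],"rot":[0,0,0],"claw":0.4},
  {"dp":[0,0,-0.1],"rot":[0,0,0],"claw":0.4},
  {"dp":[0,0,-0.14],"rot":[0,0,0],"claw":0.4},
  {"dp":[0,0,-0.14],"rot":[0,0,0],"claw":0.4},
  {"dp":[0,0,-0.14],"rot":[0,0,0],"claw":0.4},
])

```text
time_s: 11.38
tcp_pos: [0.561, -0.2782, 0.377]
tcp_rot: [0.0, 0.696, 0.718, 0.0]
ft_force: [-0.4, 0.4, 0.2]
width: 0.0348
```

Run:
```python
from h import *
import pickle
tool()
c=read_camera("wrist");cv2.imwrite("pics/wrist10.png",c["img"])
plan([.45,0,.376],0)
plan([.5058,.2715,.376],-1)
```

```text
t 11.375 tcp [ 0.561  -0.2782  0.377 ] yaw 1.81 z [ 6.e-04 -0.e+00 -1.e+00] w 0.0348 F [-0.4  0.4  0.2]
dp [ 0.2813 -0.102   0.0004] rot [-0.04 -0.04  1.81] rows>= 4.787371894538712 0.1693675006691536
dp [ 5.509e-01 -3.770e-02  5.000e-04] rot [-0.04 -0.03  2.81] rows>= 8.834714314263138 0.2628003399922554
```

View pics/wrist10.png

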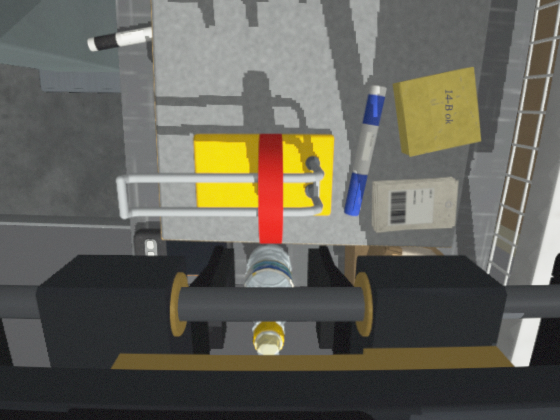

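Call:
jog_arm([
  {"dp":[0.05,-0.004,0],"rot":[0,0,0.3],"claw":0.4},
  {"dp":[0.11,-0.008,0],"rot":[0,0,0.6],"claw":0.4},
  {"dp":[0.17,-0.012,0],"rot":[0,0,0.9],"claw":0.4},
  {"dp":[0.23,-0.016,0],"rot":[0,0,1.2],"claw":0.4},
  {"dp":[0.29,-0.02,0],"rot":[0,0,1.5],"claw":0.4},
  {"dp":[0.35,-0.024,0],"rot":[0,0,1.8],"claw":0.4},
  {"dp":[0.41,-0.028,0],"rot":[0,0,2.1],"claw":0.4},
  {"dp":[0.47,-0.032,0],"rot":[0,0,2.4],"claw":0.4},
  {"dp":[0.52,-0.036,0],"rot":[0,0,2.6],"claw":0.4},
  {"dp":[0.551,-0.038,0],"rot":[0,0,2.8],"claw":0.4},
  {"dp":[0.551,-0.038,0.04],"rot":[0,0,2.8],"claw":0.4},
  {"dp":[0.551,-0.038,0.075],"rot":[0,0,2.8],"claw":0.4},
  {"dp":[0.551,-0.038,0.075],"rot":[0,0,2.8],"claw":0.4},
])

```text
time_s: 13.05
tcp_pos: [0.5035, 0.2707, 0.298]
tcp_rot: [-0.001, 0.713, 0.701, -0.004]
ft_force: [-0.8, 0.9, 0.0]
width: 0.0348
```

Run:
```python
from h import *
import pickle
tool()
c=read_camera("wrist");cv2.imwrite("pics/wrist11.png",c["img"])
plan([.5058,.2715,.2365],-1)
```

```text
t 13.05 tcp [0.5035 0.2707 0.298 ] yaw -0.96 z [-0.006  -0.0043 -1.    ] w 0.0348 F [-0.8  0.9  0. ]
dp [0.0005 0.0012 0.0639] rot [-0.15  0.11  0.02] rows>= 1.0230879300935527 0.017407032689605237
```

View pics/wrist11.png

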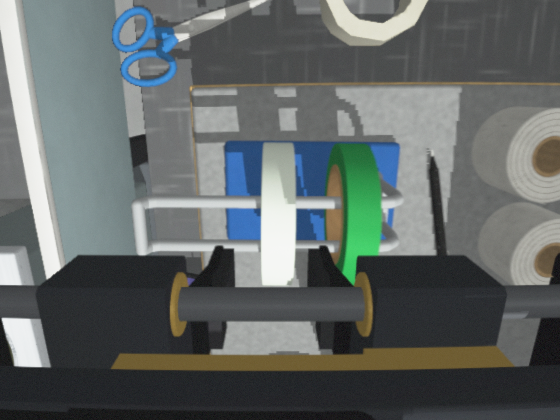

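Call:
jog_arm([
  {"dp":[0,0.0,0.0],"rot":[0,0,0],"claw":0.4},
  {"dp":[0,0,0.02],"rot":[0,0,0],"claw":0.4},
  {"dp":[0,0.0,0.045],"rot":[0,0,0],"claw":0.4},
  {"dp":[0,0.0,0.064],"rot":[0,0,0],"claw":0.4},
  {"dp":[0,0.0,0.064],"rot":[0,0,0],"claw":0.4},
  {"dp":[0,0.0,0.064],"rot":[0,0,0],"claw":0.1},
  {"dp":[0,0.0,0.064],"rot":[0,0,0],"claw":0.1},
  {"dp":[0,0.0,0.064],"rot":[0,0,0],"claw":0.1},
  {"dp":[0,0.0,0.064],"rot":[0,0,0],"claw":0.1},
])

```text
time_s: 14.22
tcp_pos: [0.5064, 0.2717, 0.2387]
tcp_rot: [0.0, 0.713, 0.701, 0.001]
ft_force: [-0.0, 0.5, 4.5]
width: 0.0199
```

Run:
```python
from h import *
import pickle
tool()
c=read_camera("wrist");cv2.imwrite("pics/wrist12.png",c["img"])
plan([.384,.2735,.2585],-1)
```

```text
t 14.225 tcp [0.5064 0.2717 0.2387] yaw -0.99 z [ 0.002   0.0014 -1.    ] w 0.0199 F [-0.   0.5  4.5]
dp [-0.0003 -0.1224 -0.0201] rot [ 0.11 -0.08  0.01] rows>= 1.984261456237338 0.012913602682516595
```

View pics/wrist12.png

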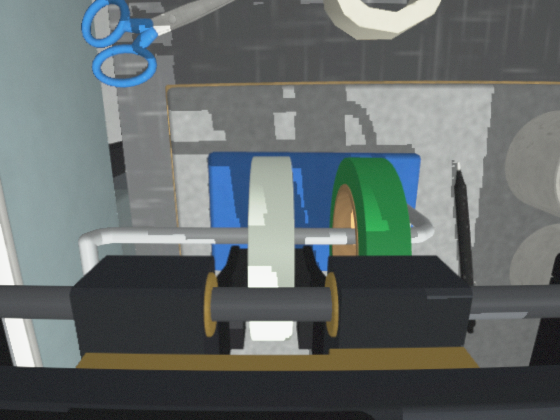

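Call:
jog_arm([
  {"dp":[0,0,-0.012],"rot":[0,0,0],"claw":0.1},
  {"dp":[0,0,-0.022],"rot":[0,0,0],"claw":0.1},
  {"dp":[0,0,-0.022],"rot":[0,0,0],"claw":0.1},
  {"dp":[0,-0.015,-0.022],"rot":[0,0,0],"claw":0.1},
  {"dp":[0,-0.035,-0.022],"rot":[0,0,0],"claw":0.1},
  {"dp":[0,-0.055,-0.022],"rot":[0,0,0],"claw":0.1},
  {"dp":[0,-0.075,-0.022],"rot":[0,0,0],"claw":0.1},
  {"dp":[0,-0.095,-0.022],"rot":[0,0,0],"claw":0.1},
  {"dp":[0,-0.115,-0.022],"rot":[0,0,0],"claw":0.1},
  {"dp":[0,-0.122,-0.022],"rot":[0,0,0],"claw":0.1},
  {"dp":[0,-0.122,-0.022],"rot":[0,0,0],"claw":0.1},
])

```text
time_s: 15.65
tcp_pos: [0.3832, 0.2735, 0.2595]
tcp_rot: [-0.0, 0.713, 0.701, 0.0]
ft_force: [1.2, -0.0, -1.6]
width: 0.0195
```

Run:
```python
from h import *
import pickle
tool()
c=read_camera("wrist");cv2.imwrite("pics/wrist13.png",c["img"])
plan([.384,.2735,.36],-1)
plan([.45,0,.36],-1)
plan([.40,-.283,.36],1.8)
```

```text
t 15.65 tcp [0.3832 0.2735 0.2595] yaw -0.93 z [ 0.e+00  3.e-04 -1.e+00] w 0.0195 F [ 1.2 -0.  -1.6]
dp [ 1.000e-04  2.000e-04 -1.004e-01] rot [ 0.03 -0.01  0.02] rows>= 1.606897314214978 0.0032928865227722513
dp [-0.2722  0.0709 -0.1005] rot [ 0.03 -0.01  0.02] rows>= 4.77873194667576 0.0032928865227722513
dp [-0.556   0.0257 -0.1005] rot [ 0.03 -0.01 -2.78] rows>= 9.049778265480192 0.25987842157373947
```

View pics/wrist13.png

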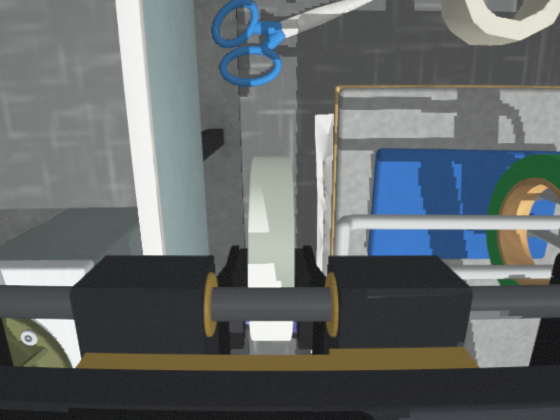

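Call:
jog_arm([
  {"dp":[0,0,-0.045],"rot":[0,0,0],"claw":0.1},
  {"dp":[0,0,-0.09],"rot":[0,0,0],"claw":0.1},
  {"dp":[-0.045,0.025,-0.1],"rot":[0,0,0],"claw":0.1},
  {"dp":[-0.095,0.045,-0.1],"rot":[0,0,0],"claw":0.1},
  {"dp":[-0.15,0.06,-0.1],"rot":[0,0,-0.5],"claw":0.1},
  {"dp":[-0.205,0.068,-0.1],"rot":[0,0,-1],"claw":0.1},
  {"dp":[-0.265,0.071,-0.1],"rot":[0,0,-1.5],"claw":0.1},
  {"dp":[-0.325,0.068,-0.1],"rot":[0,0,-1.8],"claw":0.1},
  {"dp":[-0.38,0.062,-0.1],"rot":[0,0,-2],"claw":0.1},
  {"dp":[-0.435,0.052,-0.1],"rot":[0,0,-2.3],"claw":0.1},
  {"dp":[-0.485,0.042,-0.1],"rot":[0,0,-2.6],"claw":0.1},
  {"dp":[-0.53,0.032,-0.1],"rot":[0,0,-2.8],"claw":0.1},
  {"dp":[-0.556,0.026,-0.1],"rot":[0,0,-2.8],"claw":0.1},
  {"dp":[-0.556,0.026,-0.08],"rot":[0,0,-2.8],"claw":0.1},
  {"dp":[-0.556,0.026,-0.04],"rot":[0,0,-2.8],"claw":0.1},
  {"dp":[-0.556,0.026,0],"rot":[0,0,-2.8],"claw":0.1},
  {"dp":[-0.556,0.026,0],"rot":[0,0,-2.8],"claw":0.1},
  {"dp":[-0.556,0.026,0],"rot":[0,0,-2.8],"claw":0.1},
])

```text
time_s: 17.95
tcp_pos: [0.4008, -0.2837, 0.2611]
tcp_rot: [0.001, 0.696, 0.718, 0.0]
ft_force: [0.5, -0.1, -0.3]
width: 0.0197
```

Run:
```python
from h import *
import pickle
tool()
c=read_camera("wrist");cv2.imwrite("pics/wrist14.png",c["img"])
plan([.506,-.2795,.2605],1.8)
```

```text
t 17.95 tcp [ 0.4008 -0.2837  0.2611] yaw 1.77 z [ 0.0016 -0.0012 -1.    ] w 0.0197 F [ 0.5 -0.1 -0.3]
dp [0.001  0.105  0.0012] rot [ 0.14  0.08 -0.02] rows>= 1.679735426763117 0.015211584585747558
```

View pics/wrist14.png

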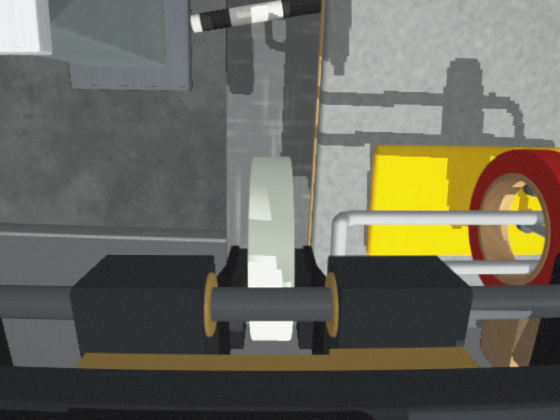

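Call:
jog_arm([
  {"dp":[0.001,0.02,0.001],"rot":[0,0,0],"claw":0.1},
  {"dp":[0.001,0.045,0.001],"rot":[0,0,0],"claw":0.1},
  {"dp":[0.001,0.07,0.001],"rot":[0,0,0],"claw":0.1},
  {"dp":[0.001,0.095,0.001],"rot":[0,0,0],"claw":0.1},
  {"dp":[0.001,0.105,0.001],"rot":[0,0,0],"claw":0.1},
  {"dp":[0.001,0.105,0.001],"rot":[0,0,0],"claw":0.1},
  {"dp":[0.001,0.105,0.009],"rot":[0,0,0],"claw":0.1},
  {"dp":[0.001,0.105,0.017],"rot":[0,0,0],"claw":0.1},
  {"dp":[0.001,0.105,0.022],"rot":[0,0,0],"claw":0.1},
  {"dp":[0.001,0.105,0.022],"rot":[0,0,0],"claw":0.1},
  {"dp":[0.001,0.105,0.022],"rot":[0,0,0],"claw":0.1},
])

```text
time_s: 19.38
tcp_pos: [0.5043, -0.2784, 0.2386]
tcp_rot: [-0.001, 0.696, 0.718, 0.001]
ft_force: [-4.1, 2.4, 7.7]
width: 0.0195
```

Run:
```python
from h import *
import pickle
tool()
c=read_camera("wrist");cv2.imwrite("pics/wrist15.png",c["img"])
```

```text
t 19.375 tcp [ 0.5043 -0.2784  0.2386] yaw 1.81 z [-4.0e-04  1.8e-03 -1.0e+00] w 0.0195 F [-4.1  2.4  7.7]
```

View pics/wrist15.png

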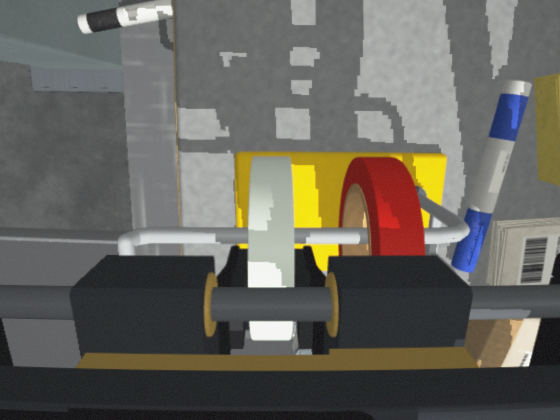

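Seated on the rods with a light contact. Release and rise.

Call:
jog_arm([
  {"dp":[0,0,0],"rot":[0,0,0],"claw":0.4},
  {"dp":[0,0,0],"rot":[0,0,0],"claw":0.4},
  {"dp":[0,0,0],"rot":[0,0,0],"claw":0.4},
  {"dp":[0,0,-0.02],"rot":[0,0,0],"claw":0.4},
  {"dp":[0,0,-0.05],"rot":[0,0,0],"claw":0.4},
  {"dp":[0,0,-0.1],"rot":[0,0,0],"claw":0.4},
  {"dp":[0,0,-0.14],"rot":[0,0,0],"claw":0.4},
  {"dp":[0,0,-0.14],"rot":[0,0,0],"claw":0.4},
  {"dp":[0,0,-0.14],"rot":[0,0,0],"claw":0.4},
])

```text
time_s: 20.55
tcp_pos: [0.5049, -0.2786, 0.3777]
tcp_rot: [0.0, 0.696, 0.718, 0.0]
ft_force: [0.5, -1.0, -0.4]
width: 0.0351
```

Run:
```python
from h import *
import pickle
tool()
c=read_camera("wrist");cv2.imwrite("pics/wrist16.png",c["img"]);pickle.dump(c,open("c16.pkl","wb"))
P=cloud(c);hsv=cv2.cvtColor(c["img"],cv2.COLOR_BGR2HSV).astype(int);h,s,v=[hsv[...,i] for i in range(3)]
reg=(P[...,1]<-.2)&(P[...,1]>-.36)&(P[...,2]>.2)&(P[...,2]<.27)
for n,m in(("red",((h<6)|(h>174))&(s>150)),("white",(s<40)&(v>120)&(P[...,0]>.48)&(P[...,0]<.53))):
    Q=P[m&reg];t=Q[Q[:,2]>.236];print(n,len(Q),np.percentile(Q,[1,50,99],axis=0).round(4).tolist(),np.percentile(t,[2,98],axis=0).round(4).tolist())
plan([.5552,.2705,.376],-1)
```

```text
t 20.55 tcp [ 0.5049 -0.2786  0.3777] yaw 1.8 z [ 3.e-04  1.e-04 -1.e+00] w 0.0351 F [ 0.5 -1.  -0.4]
red 2848 [[0.5485, -0.3189, 0.2036], [0.5579, -0.2667, 0.2399], [0.5692, -0.2288, 0.2469]] [[0.5495, -0.3049, 0.2366], [0.5688, -0.2483, 0.2468]]
white 3152 [[0.4815, -0.3192, 0.2053], [0.5032, -0.268, 0.2381], [0.5282, -0.2297, 0.2468]] [[0.4939, -0.3071, 0.2365], [0.5129, -0.2501, 0.2468]]
dp [0.547  0.0678 0.0013] rot [-0.05 -0.04  2.81] rows>= 8.818571904129536 0.26254207311103367
```

View pics/wrist16.png

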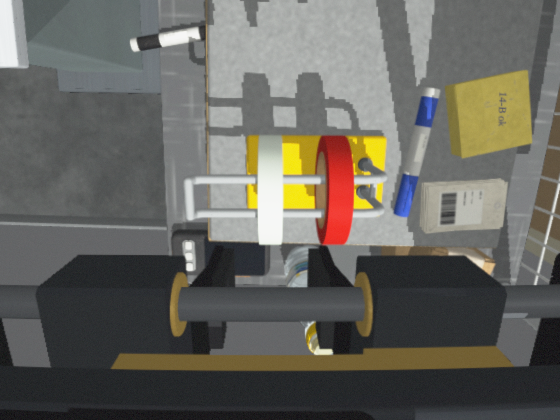

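Call:
jog_arm([
  {"dp":[0.05,0.006,0],"rot":[0,0,0.3],"claw":0.4},
  {"dp":[0.11,0.013,0],"rot":[0,0,0.6],"claw":0.4},
  {"dp":[0.17,0.021,0],"rot":[0,0,0.9],"claw":0.4},
  {"dp":[0.23,0.029,0],"rot":[0,0,1.2],"claw":0.4},
  {"dp":[0.29,0.036,0],"rot":[0,0,1.5],"claw":0.4},
  {"dp":[0.35,0.043,0],"rot":[0,0,1.8],"claw":0.4},
  {"dp":[0.41,0.05,0],"rot":[0,0,2.1],"claw":0.4},
  {"dp":[0.47,0.058,0],"rot":[0,0,2.4],"claw":0.4},
  {"dp":[0.52,0.064,0],"rot":[0,0,2.6],"claw":0.4},
  {"dp":[0.547,0.068,0],"rot":[0,0,2.8],"claw":0.4},
  {"dp":[0.547,0.068,0.04],"rot":[0,0,2.8],"claw":0.4},
  {"dp":[0.547,0.068,0.075],"rot":[0,0,2.8],"claw":0.4},
  {"dp":[0.547,0.068,0.075],"rot":[0,0,2.8],"claw":0.4},
  {"dp":[0.547,0.068,0.075],"rot":[0,0,2.8],"claw":0.4},
])

```text
time_s: 22.35
tcp_pos: [0.5559, 0.2704, 0.3035]
tcp_rot: [0.0, 0.713, 0.701, 0.0]
ft_force: [0.3, 0.1, 0.2]
width: 0.0348
```

Run:
```python
from h import *
import pickle
tool()
c=read_camera("wrist");cv2.imwrite("pics/wrist17.png",c["img"])
plan([.5552,.2705,.2375],-1)
```

```text
t 22.35 tcp [0.5559 0.2704 0.3035] yaw -0.99 z [ 7.e-04  3.e-04 -1.e+00] w 0.0348 F [0.3 0.1 0.2]
dp [ 0.0001 -0.0012  0.0666] rot [ 0.1  -0.06 -0.  ] rows>= 1.0658894644155357 0.01115574465877572
```

View pics/wrist17.png

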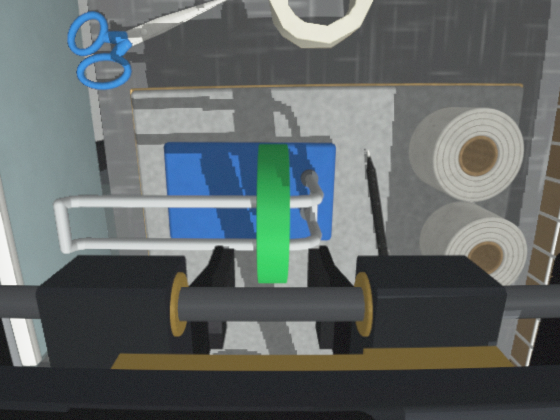

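Call:
jog_arm([
  {"dp":[0,0,0.02],"rot":[0,0,0],"claw":0.4},
  {"dp":[0,0,0.045],"rot":[0,0,0],"claw":0.4},
  {"dp":[0,0,0.066],"rot":[0,0,0],"claw":0.4},
  {"dp":[0,0,0.066],"rot":[0,0,0],"claw":0.4},
  {"dp":[0,0,0.066],"rot":[0,0,0],"claw":0.1},
  {"dp":[0,0,0.066],"rot":[0,0,0],"claw":0.1},
  {"dp":[0,0,0.066],"rot":[0,0,0],"claw":0.1},
  {"dp":[0,0,0.066],"rot":[0,0,0],"claw":0.1},
])

```text
time_s: 23.4
tcp_pos: [0.5565, 0.2706, 0.238]
tcp_rot: [0.0, 0.713, 0.701, 0.001]
ft_force: [0.4, 0.2, 6.2]
width: 0.0197
```

Call:
jog_arm([
  {"dp":[0,0,-0.012],"rot":[0,0,0],"claw":0.1},
  {"dp":[0,0,-0.022],"rot":[0,0,0],"claw":0.1},
  {"dp":[0,0,-0.022],"rot":[0,0,0],"claw":0.1},
  {"dp":[0,-0.015,-0.022],"rot":[0,0,0],"claw":0.1},
  {"dp":[0,-0.035,-0.022],"rot":[0,0,0],"claw":0.1},
  {"dp":[0,-0.06,-0.022],"rot":[0,0,0],"claw":0.1},
  {"dp":[0,-0.085,-0.022],"rot":[0,0,0],"claw":0.1},
  {"dp":[0,-0.11,-0.022],"rot":[0,0,0],"claw":0.1},
  {"dp":[0,-0.135,-0.022],"rot":[0,0,0],"claw":0.1},
  {"dp":[0,-0.16,-0.022],"rot":[0,0,0],"claw":0.1},
  {"dp":[0,-0.172,-0.022],"rot":[0,0,0],"claw":0.1},
  {"dp":[0,-0.172,-0.022],"rot":[0,0,0],"claw":0.1},
])

```text
time_s: 24.9
tcp_pos: [0.383, 0.2735, 0.2584]
tcp_rot: [-0.0, 0.713, 0.702, 0.0]
ft_force: [-0.1, 0.7, -0.9]
width: 0.0197
```

Run:
```python
from h import *
import pickle
tool()
c=read_camera("wrist");cv2.imwrite("pics/wrist18.png",c["img"])
plan([.384,.2735,.40],-1)
plan([.50,.11,.40],-1)
for y in (92,-88): plan([.529,.11,.40],y)
print(state()["joint_pos"])
```

```text
t 24.9 tcp [0.383  0.2735 0.2584] yaw -0.89 z [-4.e-04  9.e-04 -1.e+00] w 0.0197 F [-0.1  0.7 -0.9]
dp [ 0.0003  0.0002 -0.1414] rot [ 0.02 -0.03  0.04] rows>= 2.262944048991547 0.005267199121332541
dp [-0.1612  0.1189 -0.1415] rot [ 0.02 -0.03  0.04] rows>= 3.923857496028523 0.005267199121332541
dp [-0.1607  0.1479 -0.1415] rot [ 4.000e-02 -1.000e-02 -9.296e+01] rows>= 4.163700245806157 8.68785075573006
dp [-0.1607  0.1479 -0.1415] rot [-1.000e-02 -4.000e-02  8.704e+01] rows>= 4.163700245806157 8.134580437927344
[-1.47687549 -0.13614262  0.7431071   1.85983345  0.09346401  1.38242152
 -0.77264242]
```

View pics/wrist18.png

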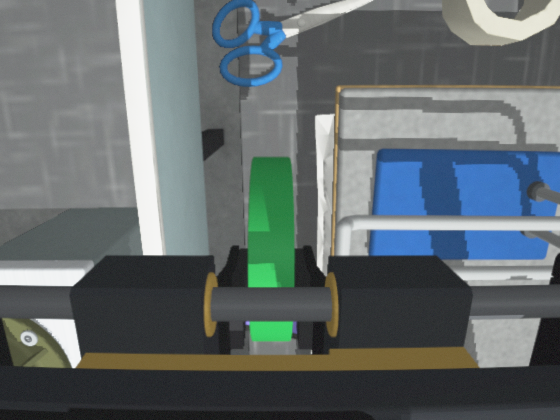

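Call:
jog_arm([
  {"dp":[0,0,-0.045],"rot":[0,0,0],"claw":0.1},
  {"dp":[0,0,-0.09],"rot":[0,0,0],"claw":0.1},
  {"dp":[-0.02,0.02,-0.125],"rot":[0,0,-5],"claw":0.1},
  {"dp":[-0.05,0.04,-0.141],"rot":[0,0,-14],"claw":0.1},
  {"dp":[-0.075,0.06,-0.141],"rot":[0,0,-23],"claw":0.1},
  {"dp":[-0.1,0.08,-0.141],"rot":[0,0,-32],"claw":0.1},
  {"dp":[-0.125,0.095,-0.141],"rot":[0,0,-41],"claw":0.1},
  {"dp":[-0.15,0.11,-0.141],"rot":[0,0,-50],"claw":0.1},
  {"dp":[-0.175,0.125,-0.141],"rot":[0,0,-59],"claw":0.1},
  {"dp":[-0.2,0.135,-0.141],"rot":[0,0,-68],"claw":0.1},
  {"dp":[-0.22,0.145,-0.141],"rot":[0,0,-77],"claw":0.1},
  {"dp":[-0.24,0.15,-0.141],"rot":[0,0,-86],"claw":0.1},
  {"dp":[-0.249,0.15,-0.141],"rot":[0,0,-92.8],"claw":0.1},
  {"dp":[-0.249,0.15,-0.141],"rot":[0,0,-92.8],"claw":0.1},
  {"dp":[-0.249,0.15,-0.141],"rot":[0,0,-92.8],"claw":0.1},
  {"dp":[-0.249,0.15,-0.141],"rot":[0,0,-92.8],"claw":0.1},
])

```text
time_s: 26.95
tcp_pos: [0.5295, 0.0225, 0.3996]
tcp_rot: [0.0, -0.016, 1.0, -0.0]
ft_force: [-0.4, -0.5, -1.0]
width: 0.0198
```

Run:
```python
from h import *
import pickle
tool()
print(state()["joint_pos"].round(3))
cs={n:read_camera(n) for n in("scene","side","wrist")}
pickle.dump(cs,open("c19.pkl","wb"))
cv2.imwrite("pics/wrist19.png",cs["wrist"]["img"])
crop(cs["side"],"si19",200,340,120,260,4)
plan([.529,.0215,.40],91.9)
plan([.529,.0215,.29],91.9)
```

```text
t 26.95 tcp [0.5295 0.0225 0.3996] yaw 91.82 z [ 2.e-04 -2.e-04 -1.e+00] w 0.0198 F [-0.4 -0.5 -1. ]
[-1.268  0.023  1.215  1.485 -0.021  1.648  1.548]
dp [ 0.0004 -0.0007 -0.0004] rot [ 0.    0.01 -0.07] rows>= 0.015020464326101726 0.006195896436562306
dp [ 0.0005 -0.0007  0.1096] rot [ 0.    0.01 -0.07] rows>= 1.7533634998057765 0.006195896436562306
```

View pics/wrist19.png

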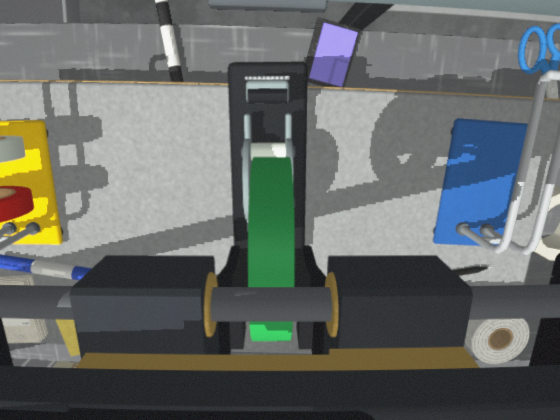

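View pics/si19.png

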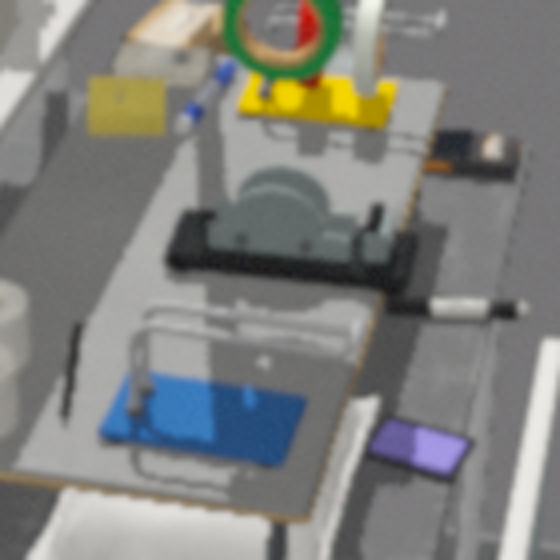

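Run:
```python
from h import *
import pickle
np.set_printoptions(precision=4,suppress=True)
c=pickle.load(open("c19.pkl","rb"))["wrist"]
crop(c,"w19",215,325,50,250,4)
P=cloud(c);img=c["img"]
for u in range(236,306,3):
    pass
for v in (165,175,185,195):
    print(v,[(u,tuple(atd(c,u,v).round(4))) for u in range(240,300,4)])
v=145
print([(u,tuple(atd(c,u,v).round(4))) for u in range(228,312,4)])
g=cv2.cvtColor(img,cv2.COLOR_BGR2HSV).astype(int)
m=(g[...,0]>50)&(g[...,0]<75)&(g[...,1]>120)&(P[...,2]>.36)&(P[...,2]<.43)&(abs(P[...,1])<.1);Q=P[m];print("green",np.percentile(Q,[1,50,99],axis=0))
```

```text
165 [(240, (np.float64(0.5194), np.float64(-0.0108), np.float64(0.1464))), (244, (np.float64(0.5099), np.float64(-0.0025), np.float64(0.2046))), (248, (np.float64(0.5096), np.float64(0.0013), np.float64(0.2053))), (252, (np.float64(0.4827), np.float64(0.0128), np.float64(0.3715))), (256, (np.float64(0.4827), np.float64(0.0147), np.float64(0.3712))), (260, (np.float64(0.4827), np.float64(0.0166), np.float64(0.3708))), (264, (np.float64(0.4826), np.float64(0.0186), np.float64(0.3708))), (268, (np.float64(0.4826), np.float64(0.0206), np.float64(0.3706))), (272, (np.float64(0.4825), np.float64(0.0225), np.float64(0.3703))), (276, (np.float64(0.4823), np.float64(0.0244), np.float64(0.3717))), (280, (np.float64(0.4822), np.float64(0.0264), np.float64(0.3714))), (284, (np.float64(0.4822), np.float64(0.0284), np.float64(0.3714))), (288, (np.float64(0.4819), np.float64(0.0302), np.float64(0.3727))), (292, (np.float64(0.5083), np.float64(0.0427), np.float64(0.2053))), (296, (np.float64(0.5174), np.float64(0.0508), np.float64(0.1462)))]
175 [(240, (np.float64(0.5305), np.float64(-0.0107), np.fl
[... 3877 characters left out ...]
, (276, (np.float64(0.4943), np.float64(0.0276), np.float64(0.1652))), (280, (np.float64(0.4942), np.float64(0.0318), np.float64(0.1652))), (284, (np.float64(0.4941), np.float64(0.0359), np.float64(0.1646))), (288, (np.float64(0.4914), np.float64(0.0388), np.float64(0.1894))), (292, (np.float64(0.4945), np.float64(0.0446), np.float64(0.1583))), (296, (np.float64(0.4954), np.float64(0.0495), np.float64(0.1478))), (300, (np.float64(0.4954), np.float64(0.054), np.float64(0.1462))), (304, (np.float64(0.4954), np.float64(0.0584), np.float64(0.1454))), (308, (np.float64(0.4972), np.float64(0.0648), np.float64(0.1258)))]
green [[0.4808 0.013  0.364 ]
 [0.507  0.0229 0.4001]
 [0.5652 0.0331 0.4082]]
```

View pics/w19.png

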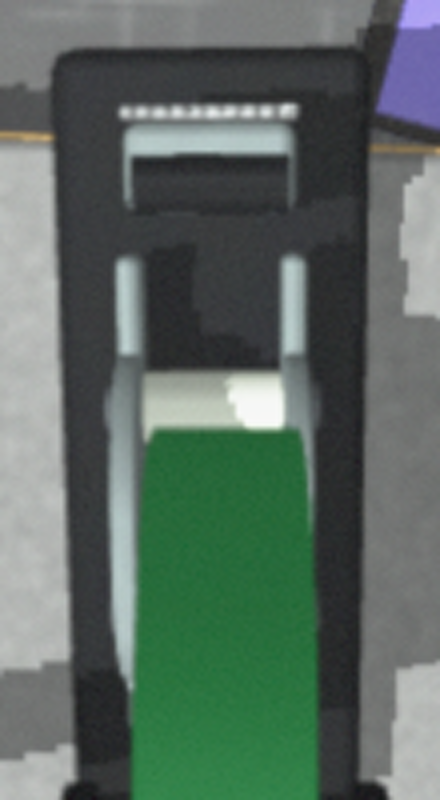

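Call:
jog_arm([
  {"dp":[0,-0.002,0.02],"rot":[0,0,0],"claw":0.1},
  {"dp":[0,-0.002,0.05],"rot":[0,0,0],"claw":0.1},
  {"dp":[0,-0.002,0.08],"rot":[0,0,0],"claw":0.1},
  {"dp":[0,-0.002,0.1],"rot":[0,0,0],"claw":0.1},
  {"dp":[0,-0.002,0.1],"rot":[0,0,0],"claw":0.1},
])

```text
time_s: 27.72
tcp_pos: [0.5285, 0.0199, 0.2985]
tcp_rot: [-0.001, -0.016, 1.0, -0.0]
ft_force: [-0.3, 0.8, -1.4]
width: 0.0195
```

Run:
```python
from h import *
import pickle
tool()
print(state()["joint_pos"].round(3))
c=read_camera("wrist")
cv2.imwrite("pics/wrist20.png",c["img"])
crop(c,"w20",200,340,40,260,3.5)
plan([.529,.0205,.253],91.9)
```

```text
t 27.725 tcp [0.5285 0.0199 0.2985] yaw 91.82 z [-2.4e-03 -5.0e-04 -1.0e+00] w 0.0195 F [-0.3  0.8 -1.4]
[-1.254  0.035  1.21   1.678 -0.032  1.454  1.562]
dp [0.0002 0.0006 0.0466] rot [-0.01 -0.03 -0.08] rows>= 0.7464207520279419 0.008138960618222205
```

View pics/w20.png

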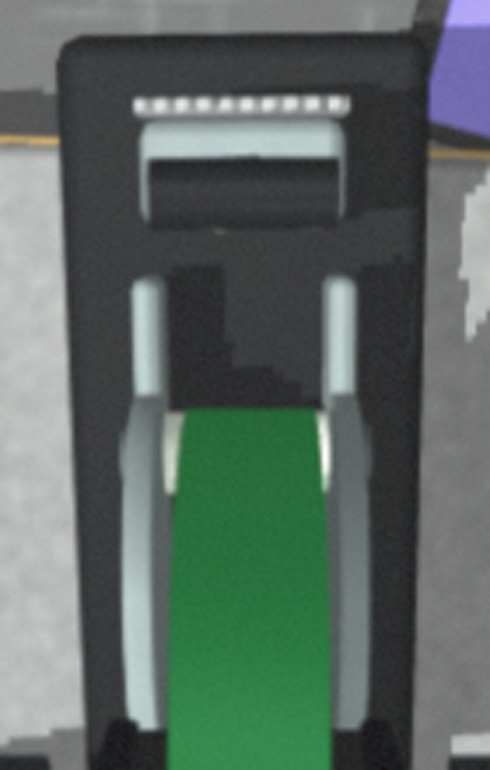

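Call:
jog_arm([
  {"dp":[0,-0.0005,0.015],"rot":[0,0,0],"claw":0.1},
  {"dp":[0,-0.0005,0.03],"rot":[0,0,0],"claw":0.1},
  {"dp":[0,-0.0005,0.04],"rot":[0,0,0],"claw":0.1},
  {"dp":[0,-0.0005,0.044],"rot":[0,0,0],"claw":0.1},
  {"dp":[0,-0.0005,0.046],"rot":[0,0,0],"claw":0.1},
  {"dp":[0,-0.0005,0.046],"rot":[0,0,0],"claw":0.1},
  {"dp":[0,-0.0005,0.046],"rot":[0,0,0],"claw":0.1},
])

```text
time_s: 28.65
tcp_pos: [0.5295, 0.0192, 0.2538]
tcp_rot: [0.0, -0.016, 1.0, 0.0]
ft_force: [-1.1, -0.5, -1.5]
width: 0.0202
```

Run:
```python
from h import *
tool()
c=read_camera("wrist")
crop(c,"w21",200,340,40,260,3.5)
c=read_camera("side")
crop(c,"si21",200,340,100,240,4)
```

```text
t 28.65 tcp [0.5295 0.0192 0.2538] yaw 91.81 z [ 2.e-04  1.e-04 -1.e+00] w 0.0202 F [-1.1 -0.5 -1.5]
```

View pics/w21.png

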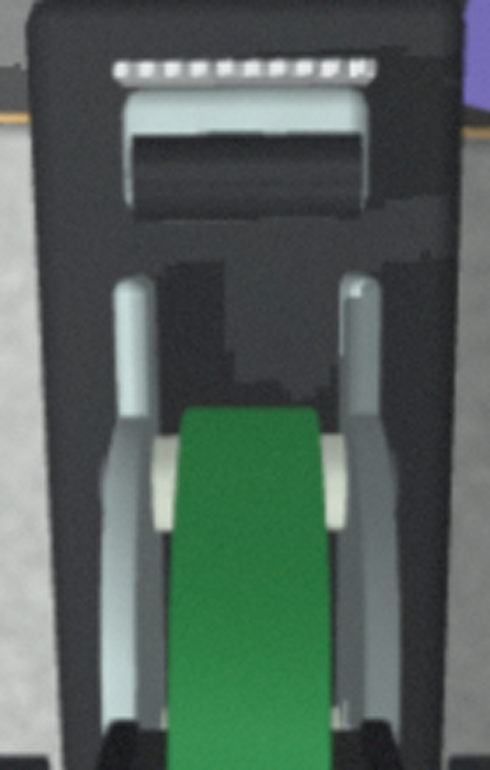

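View pics/si21.png

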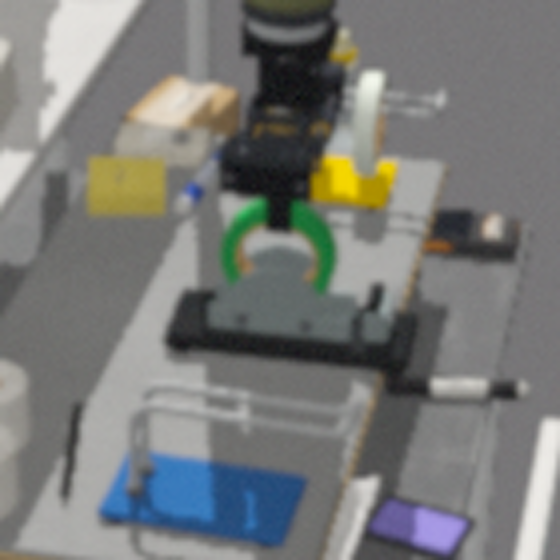

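Call:
jog_arm([
  {"dp":[0,0,0.001],"rot":[0,0,0],"claw":0.1},
  {"dp":[0,0,0.002],"rot":[0,0,0],"claw":0.1},
  {"dp":[0,0,0.002],"rot":[0,0,0],"claw":0.1},
  {"dp":[0,0,0.002],"rot":[0,0,0],"claw":0.1},
])

```text
time_s: 29.25
tcp_pos: [0.5299, 0.0191, 0.2536]
tcp_rot: [0.0, -0.016, 1.0, 0.0]
ft_force: [-6.1, -0.7, 12.6]
width: 0.0197
```

Call:
jog_arm([
  {"dp":[0,0,0],"rot":[0,0,0],"claw":0.35},
  {"dp":[0,0,0],"rot":[0,0,0],"claw":0.4},
  {"dp":[0,0,0],"rot":[0,0,0],"claw":0.4},
  {"dp":[0,0,-0.02],"rot":[0,0,0],"claw":0.4},
  {"dp":[0,0,-0.05],"rot":[0,0,0],"claw":0.4},
  {"dp":[0,0,-0.1],"rot":[0,0,0],"claw":0.4},
  {"dp":[0,0,-0.125],"rot":[0,0,0],"claw":0.4},
  {"dp":[0,0,-0.125],"rot":[0,0,0],"claw":0.4},
])

```text
time_s: 30.25
tcp_pos: [0.5305, 0.0192, 0.3781]
tcp_rot: [0.002, -0.016, 1.0, 0.0]
ft_force: [0.3, 0.3, -0.6]
width: 0.0347
```

Run:
```python
from h import *
tool()
print(state()["joint_pos"].round(3))
c=read_camera("wrist");cv2.imwrite("pics/wrist22.png",c["img"])
P=cloud(c);g=cv2.cvtColor(c["img"],cv2.COLOR_BGR2HSV).astype(int)
m=(g[...,0]>50)&(g[...,0]<75)&(g[...,1]>120)&(P[...,2]>.15)&(P[...,2]<.3)&(abs(P[...,1])<.1);Q=P[m];print("green",np.percentile(Q,[1,50,99],axis=0).round(4).tolist())
plan([.5035,-.2787,.378],1.8)
```

```text
t 30.25 tcp [0.5305 0.0192 0.3781] yaw 91.82 z [ 3.2e-03  7.0e-04 -1.0e+00] w 0.0347 F [ 0.3  0.3 -0.6]
[-1.257  0.013  1.201  1.53  -0.013  1.603  1.546]
green [[0.4802, 0.0099, 0.2217], [0.518, 0.02, 0.2561], [0.5711, 0.0304, 0.2621]]
dp [ 0.0357 -0.297  -0.0015] rot [5.000e-02 3.000e-02 9.002e+01] rows>= 4.786171677864792 8.412672876727347
```

View pics/wrist22.png

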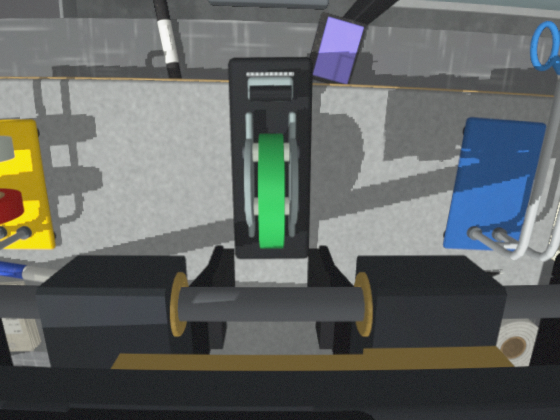

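Call:
jog_arm([
  {"dp":[0.003,-0.025,0],"rot":[0,0,8],"claw":0.4},
  {"dp":[0.007,-0.055,0],"rot":[0,0,17],"claw":0.4},
  {"dp":[0.01,-0.085,0],"rot":[0,0,26],"claw":0.4},
  {"dp":[0.014,-0.115,0],"rot":[0,0,35],"claw":0.4},
  {"dp":[0.017,-0.145,0],"rot":[0,0,44],"claw":0.4},
  {"dp":[0.021,-0.175,0],"rot":[0,0,53],"claw":0.4},
  {"dp":[0.025,-0.205,0],"rot":[0,0,62],"claw":0.4},
  {"dp":[0.028,-0.235,0],"rot":[0,0,71],"claw":0.4},
  {"dp":[0.032,-0.265,0],"rot":[0,0,80],"claw":0.4},
  {"dp":[0.036,-0.297,0],"rot":[0,0,87],"claw":0.4},
  {"dp":[0.036,-0.297,0],"rot":[0,0,90],"claw":0.4},
  {"dp":[0.036,-0.297,0.04],"rot":[0,0,90],"claw":0.4},
  {"dp":[0.036,-0.297,0.075],"rot":[0,0,90],"claw":0.4},
  {"dp":[0.036,-0.297,0.075],"rot":[0,0,90],"claw":0.4},
  {"dp":[0.036,-0.297,0.075],"rot":[0,0,90],"claw":0.4},
])

```text
time_s: 32.17
tcp_pos: [0.503, -0.2789, 0.3021]
tcp_rot: [0.0, 0.696, 0.718, -0.0]
ft_force: [0.1, 0.5, 0.9]
width: 0.035
```

Run:
```python
from h import *
tool()
print(state()["joint_pos"].round(3))
c=read_camera("wrist");cv2.imwrite("pics/wrist23.png",c["img"])
plan([.5035,-.2787,.238],1.8)
```

```text
t 32.175 tcp [ 0.503  -0.2789  0.3021] yaw 1.81 z [ 3.e-04 -4.e-04 -1.e+00] w 0.035 F [0.1 0.5 0.9]
[-0.547  0.258  1.211  1.568 -0.242  1.483  0.706]
dp [0.0005 0.0001 0.0647] rot [0.07 0.05 0.  ] rows>= 1.0350565039722943 0.008369539793853303
```

View pics/wrist23.png

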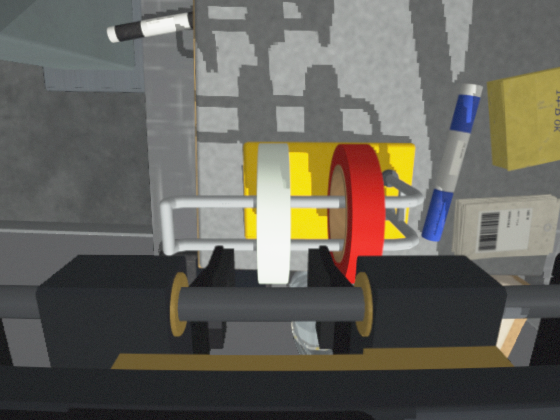

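Call:
jog_arm([
  {"dp":[0,0,0.02],"rot":[0,0,0],"claw":0.4},
  {"dp":[0,0,0.045],"rot":[0,0,0],"claw":0.4},
  {"dp":[0,0,0.064],"rot":[0,0,0],"claw":0.4},
  {"dp":[0,0,0.064],"rot":[0,0,0],"claw":0.4},
  {"dp":[0,0,0.064],"rot":[0,0,0],"claw":0.1},
  {"dp":[0,0,0.064],"rot":[0,0,0],"claw":0.1},
  {"dp":[0,0,0.064],"rot":[0,0,0],"claw":0.1},
  {"dp":[0,0,0.064],"rot":[0,0,0],"claw":0.1},
])

```text
time_s: 33.22
tcp_pos: [0.5036, -0.2791, 0.2384]
tcp_rot: [0.001, 0.696, 0.718, 0.0]
ft_force: [2.0, 0.8, 3.2]
width: 0.0198
```

Run:
```python
from h import *
tool()
print(state()["joint_pos"].round(3))
c=read_camera("scene");cv2.imwrite("pics/scene24.png",c["img"])
plan([.398,-.282,.26],1.8)
```

```text
t 33.225 tcp [ 0.5036 -0.2791  0.2384] yaw 1.82 z [ 1.9e-03 -6.0e-04 -1.0e+00] w 0.0198 F [2.  0.8 3.2]
[-0.524  0.297  1.186  1.668 -0.281  1.366  0.736]
dp [ 0.0004 -0.1056 -0.0218] rot [0.11 0.04 0.02] rows>= 1.7247348583645488 0.010969082437360436
```

View pics/scene24.png

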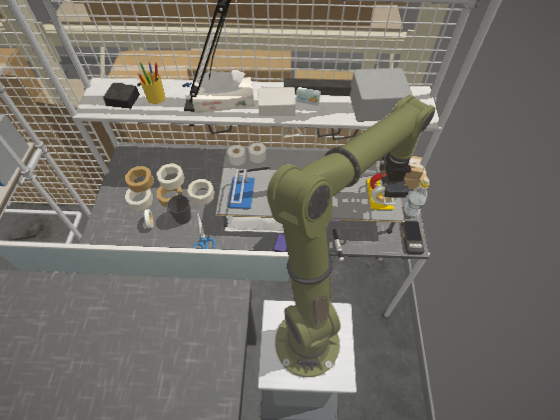

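Call:
jog_arm([
  {"dp":[0,0,-0.012],"rot":[0,0,0],"claw":0.1},
  {"dp":[0,0,-0.022],"rot":[0,0,0],"claw":0.1},
  {"dp":[0,0,-0.022],"rot":[0,0,0],"claw":0.1},
  {"dp":[0,-0.015,-0.022],"rot":[0,0,0],"claw":0.1},
  {"dp":[0,-0.035,-0.022],"rot":[0,0,0],"claw":0.1},
  {"dp":[0,-0.06,-0.022],"rot":[0,0,0],"claw":0.1},
  {"dp":[0,-0.085,-0.022],"rot":[0,0,0],"claw":0.1},
  {"dp":[0,-0.103,-0.022],"rot":[0,0,0],"claw":0.1},
  {"dp":[0,-0.106,-0.022],"rot":[0,0,0],"claw":0.1},
  {"dp":[0,-0.106,-0.022],"rot":[0,0,0],"claw":0.1},
])

```text
time_s: 34.52
tcp_pos: [0.3973, -0.2819, 0.2596]
tcp_rot: [0.0, 0.696, 0.718, 0.0]
ft_force: [0.7, -0.0, -1.4]
width: 0.0196
```

Run:
```python
from h import *
tool()
print(state()["joint_pos"].round(3))
c=read_camera("wrist");cv2.imwrite("pics/wrist25.png",c["img"])
plan([.45,0,.37],0)
plan([.383,.273,.37],-.95)
plan([.383,.273,.26],-.95)
```

```text
t 34.525 tcp [ 0.3973 -0.2819  0.2596] yaw 1.83 z [ 8.e-04  5.e-04 -1.e+00] w 0.0196 F [ 0.7 -0.  -1.4]
[-0.66  -0.187  1.119  1.832  0.17   1.394  0.454]
dp [ 0.2801  0.0615 -0.1105] rot [0.01 0.02 1.83] rows>= 4.917196689395292 0.17078552121340929
dp [ 0.5551  0.0032 -0.1106] rot [0.01 0.02 2.78] rows>= 9.056267073777827 0.25956675422446224
dp [ 0.5551  0.0032 -0.0006] rot [0.01 0.02 2.78] rows>= 8.882189709098748 0.25956675422446224
```

View pics/wrist25.png

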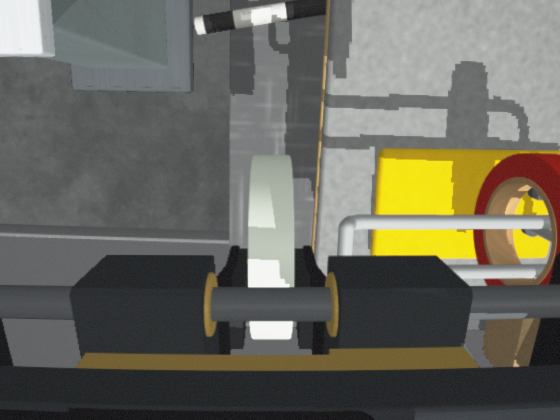

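Call:
jog_arm([
  {"dp":[0,0,-0.05],"rot":[0,0,0],"claw":0.1},
  {"dp":[0,0,-0.1],"rot":[0,0,0],"claw":0.1},
  {"dp":[0.04,0.02,-0.14],"rot":[0,0,0],"claw":0.1},
  {"dp":[0.09,0.04,-0.14],"rot":[0,0,0.5],"claw":0.1},
  {"dp":[0.145,0.052,-0.14],"rot":[0,0,1],"claw":0.1},
  {"dp":[0.2,0.06,-0.14],"rot":[0,0,1.4],"claw":0.1},
  {"dp":[0.26,0.062,-0.14],"rot":[0,0,1.8],"claw":0.1},
  {"dp":[0.32,0.06,-0.14],"rot":[0,0,2],"claw":0.1},
  {"dp":[0.375,0.052,-0.14],"rot":[0,0,2.2],"claw":0.1},
  {"dp":[0.43,0.04,-0.14],"rot":[0,0,2.4],"claw":0.1},
  {"dp":[0.48,0.025,-0.14],"rot":[0,0,2.6],"claw":0.1},
  {"dp":[0.53,0.01,-0.14],"rot":[0,0,2.8],"claw":0.1},
  {"dp":[0.555,0.003,-0.14],"rot":[0,0,2.8],"claw":0.1},
  {"dp":[0.555,0.003,-0.12],"rot":[0,0,2.8],"claw":0.1},
  {"dp":[0.555,0.003,-0.08],"rot":[0,0,2.8],"claw":0.1},
  {"dp":[0.555,0.003,-0.04],"rot":[0,0,2.8],"claw":0.1},
  {"dp":[0.555,0.003,0],"rot":[0,0,2.8],"claw":0.1},
  {"dp":[0.555,0.003,0],"rot":[0,0,2.8],"claw":0.1},
  {"dp":[0.555,0.003,0],"rot":[0,0,2.8],"claw":0.1},
])

```text
time_s: 36.95
tcp_pos: [0.3832, 0.2736, 0.2606]
tcp_rot: [0.0, 0.713, 0.701, 0.0]
ft_force: [0.1, -0.4, -0.8]
width: 0.0195
```

Run:
```python
from h import *
tool()
print(state()["joint_pos"].round(3))
c=read_camera("wrist");cv2.imwrite("pics/wrist26.png",c["img"])
plan([.5058,.2717,.26],-.95)
```

```text
t 36.95 tcp [0.3832 0.2736 0.2606] yaw -0.98 z [ 7.e-04  5.e-04 -1.e+00] w 0.0195 F [ 0.1 -0.4 -0.8]
[-0.966 -0.086  0.273  1.844  0.024  1.38  -0.715]
dp [1.000e-04 1.224e-01 1.400e-03] rot [ 0.1  -0.09 -0.03] rows>= 1.9587746462840454 0.013104984108598497
```

View pics/wrist26.png

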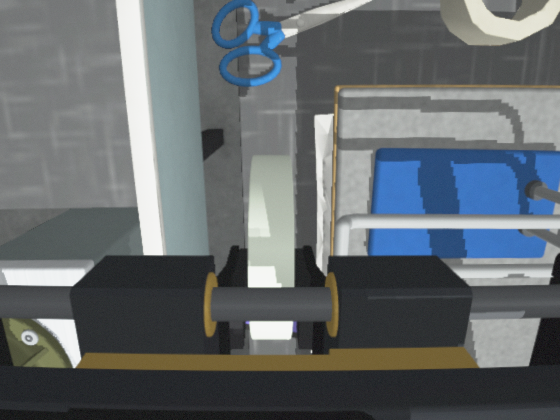

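Same view as on removal. Slide in to the middle spot and lower.

Call:
jog_arm([
  {"dp":[0,0.02,0.001],"rot":[0,0,0],"claw":0.1},
  {"dp":[0,0.045,0.001],"rot":[0,0,0],"claw":0.1},
  {"dp":[0,0.07,0.001],"rot":[0,0,0],"claw":0.1},
  {"dp":[0,0.095,0.001],"rot":[0,0,0],"claw":0.1},
  {"dp":[0,0.117,0.001],"rot":[0,0,0],"claw":0.1},
  {"dp":[0,0.1225,0.001],"rot":[0,0,0],"claw":0.1},
  {"dp":[0,0.1225,0.001],"rot":[0,0,0],"claw":0.1},
  {"dp":[0,0.1225,0.009],"rot":[0,0,0],"claw":0.1},
  {"dp":[0,0.1225,0.017],"rot":[0,0,0],"claw":0.1},
  {"dp":[0,0.1225,0.022],"rot":[0,0,0],"claw":0.1},
  {"dp":[0,0.1225,0.022],"rot":[0,0,0],"claw":0.1},
  {"dp":[0,0.1225,0.022],"rot":[0,0,0],"claw":0.1},
])

```text
time_s: 38.5
tcp_pos: [0.5041, 0.2708, 0.2383]
tcp_rot: [-0.001, 0.713, 0.701, -0.0]
ft_force: [-5.0, -1.0, 6.0]
width: 0.02
```

Call:
jog_arm([
  {"dp":[0,0,0],"rot":[0,0,0],"claw":0.4},
  {"dp":[0,0,0],"rot":[0,0,0],"claw":0.4},
  {"dp":[0,0,0],"rot":[0,0,0],"claw":0.4},
  {"dp":[0,0,-0.02],"rot":[0,0,0],"claw":0.4},
  {"dp":[0,0,-0.05],"rot":[0,0,0],"claw":0.4},
  {"dp":[0,0,-0.1],"rot":[0,0,0],"claw":0.4},
  {"dp":[0,0,-0.14],"rot":[0,0,0],"claw":0.4},
  {"dp":[0,0,-0.14],"rot":[0,0,0],"claw":0.4},
])

```text
time_s: 39.5
tcp_pos: [0.5064, 0.2711, 0.3813]
tcp_rot: [0.001, 0.713, 0.701, 0.003]
ft_force: [-0.4, -0.2, 0.5]
width: 0.0351
```

Run:
```python
from h import *
tool()
c=read_camera("wrist");cv2.imwrite("pics/wrist27.png",c["img"])
P=cloud(c);hsv=cv2.cvtColor(c["img"],cv2.COLOR_BGR2HSV).astype(int);h,s,v=[hsv[...,i] for i in range(3)]
m=(s<40)&(v>120)&(P[...,0]>.47)&(P[...,0]<.54)&(P[...,1]>.2)&(P[...,1]<.35)&(P[...,2]>.236)&(P[...,2]<.26)
print(np.percentile(P[m],[2,50,98],axis=0).round(4).tolist())
plan([.5595,-.2775,.38],1.8)
```

```text
t 39.5 tcp [0.5064 0.2711 0.3813] yaw -1.01 z [ 0.0059  0.0038 -1.    ] w 0.0351 F [-0.4 -0.2  0.5]
[[0.4937, 0.2427, 0.2364], [0.5032, 0.2744, 0.2437], [0.5129, 0.3001, 0.2468]]
dp [-0.5472  0.0635 -0.0019] rot [ 0.15 -0.09 -2.8 ] rows>= 8.814156081914707 0.26245698293436626
```

View pics/wrist27.png

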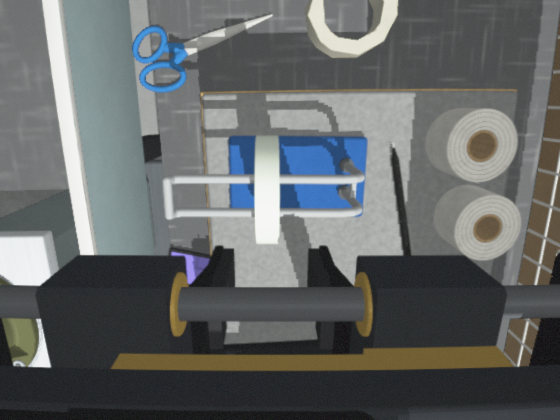

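Call:
jog_arm([
  {"dp":[-0.05,0.006,0],"rot":[0,0,-0.3],"claw":0.4},
  {"dp":[-0.11,0.013,0],"rot":[0,0,-0.6],"claw":0.4},
  {"dp":[-0.17,0.02,0],"rot":[0,0,-0.9],"claw":0.4},
  {"dp":[-0.23,0.027,0],"rot":[0,0,-1.2],"claw":0.4},
  {"dp":[-0.29,0.034,0],"rot":[0,0,-1.5],"claw":0.4},
  {"dp":[-0.35,0.041,0],"rot":[0,0,-1.8],"claw":0.4},
  {"dp":[-0.41,0.048,0],"rot":[0,0,-2.1],"claw":0.4},
  {"dp":[-0.47,0.055,0],"rot":[0,0,-2.4],"claw":0.4},
  {"dp":[-0.52,0.061,0],"rot":[0,0,-2.6],"claw":0.4},
  {"dp":[-0.547,0.065,0],"rot":[0,0,-2.8],"claw":0.4},
  {"dp":[-0.547,0.065,0.04],"rot":[0,0,-2.8],"claw":0.4},
  {"dp":[-0.547,0.065,0.075],"rot":[0,0,-2.8],"claw":0.4},
  {"dp":[-0.547,0.065,0.075],"rot":[0,0,-2.8],"claw":0.4},
  {"dp":[-0.547,0.065,0.075],"rot":[0,0,-2.8],"claw":0.4},
])

```text
time_s: 41.3
tcp_pos: [0.5607, -0.2775, 0.3032]
tcp_rot: [0.0, 0.696, 0.718, 0.0]
ft_force: [-0.4, 0.1, 1.1]
width: 0.0348
```

Run:
```python
from h import *
tool()
print(state()["joint_pos"].round(3))
c=read_camera("wrist");cv2.imwrite("pics/wrist28.png",c["img"])
plan([.5595,-.2775,.237],1.8)
```

```text
t 41.3 tcp [ 0.5607 -0.2775  0.3032] yaw 1.82 z [ 4.e-04 -3.e-04 -1.e+00] w 0.0348 F [-0.4  0.1  1.1]
[-0.224  0.306  0.82   1.433 -0.223  1.498  0.621]
dp [ 0.0004 -0.0015  0.0669] rot [0.09 0.05 0.02] rows>= 1.0703749068056547 0.01013837332147325
```

View pics/wrist28.png

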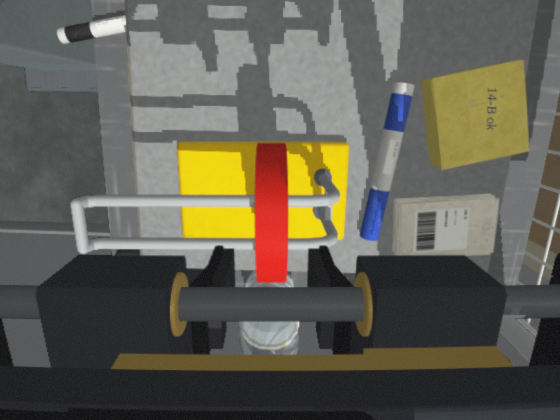

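Red is centred between the jaws. Grip it, then lift and withdraw.

Call:
jog_arm([
  {"dp":[0,0,0.02],"rot":[0,0,0],"claw":0.4},
  {"dp":[0,0,0.045],"rot":[0,0,0],"claw":0.4},
  {"dp":[0,0,0.066],"rot":[0,0,0],"claw":0.4},
  {"dp":[0,0,0.066],"rot":[0,0,0],"claw":0.4},
  {"dp":[0,0,0.066],"rot":[0,0,0],"claw":0.1},
  {"dp":[0,0,0.066],"rot":[0,0,0],"claw":0.1},
  {"dp":[0,0,0.066],"rot":[0,0,0],"claw":0.1},
  {"dp":[0,0,0.066],"rot":[0,0,0],"claw":0.1},
])

```text
time_s: 42.35
tcp_pos: [0.561, -0.2778, 0.2379]
tcp_rot: [0.001, 0.696, 0.718, 0.001]
ft_force: [-0.6, 0.5, 6.3]
width: 0.0199
```

Call:
jog_arm([
  {"dp":[0,0,-0.012],"rot":[0,0,0],"claw":0.1},
  {"dp":[0,0,-0.022],"rot":[0,0,0],"claw":0.1},
  {"dp":[0,0,-0.022],"rot":[0,0,0],"claw":0.1},
  {"dp":[0,-0.015,-0.022],"rot":[0,0,0],"claw":0.1},
  {"dp":[0,-0.04,-0.022],"rot":[0,0,0],"claw":0.1},
  {"dp":[0,-0.065,-0.022],"rot":[0,0,0],"claw":0.1},
  {"dp":[0,-0.09,-0.022],"rot":[0,0,0],"claw":0.1},
  {"dp":[0,-0.115,-0.022],"rot":[0,0,0],"claw":0.1},
  {"dp":[0,-0.14,-0.022],"rot":[0,0,0],"claw":0.1},
  {"dp":[0,-0.158,-0.022],"rot":[0,0,0],"claw":0.1},
  {"dp":[0,-0.163,-0.022],"rot":[0,0,0],"claw":0.1},
  {"dp":[0,-0.163,-0.022],"rot":[0,0,0],"claw":0.1},
])

```text
time_s: 43.85
tcp_pos: [0.3973, -0.2825, 0.2584]
tcp_rot: [-0.0, 0.696, 0.718, 0.001]
ft_force: [0.3, -0.4, -2.1]
width: 0.0198
```

Run:
```python
from h import *
tool()
print(state()["joint_pos"].round(3))
c=read_camera("wrist");cv2.imwrite("pics/wrist29.png",c["img"])
plan([.383,.273,.258],-.95)
```

```text
t 43.85 tcp [ 0.3973 -0.2825  0.2584] yaw 1.81 z [ 7.e-04  8.e-04 -1.e+00] w 0.0198 F [ 0.3 -0.4 -2.1]
[-0.312 -0.095  0.836  1.828  0.071  1.378  0.539]
dp [0.5555 0.003  0.0006] rot [ 0.03 -0.02  2.79] rows>= 8.888622917630242 0.2604762797129765
```

View pics/wrist29.png

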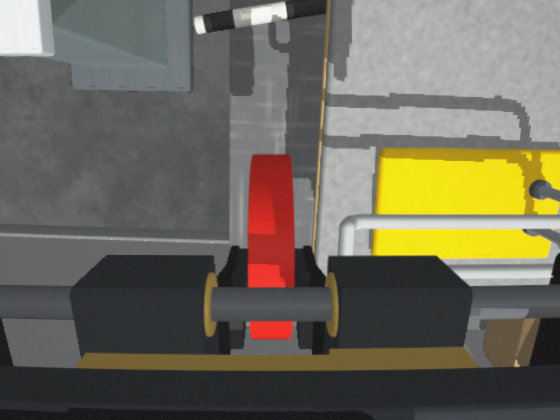

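Call:
jog_arm([
  {"dp":[0,0,-0.05],"rot":[0,0,0],"claw":0.1},
  {"dp":[0,0,-0.1],"rot":[0,0,0],"claw":0.1},
  {"dp":[0.04,0.02,-0.14],"rot":[0,0,0],"claw":0.1},
  {"dp":[0.09,0.04,-0.14],"rot":[0,0,0.5],"claw":0.1},
  {"dp":[0.145,0.052,-0.14],"rot":[0,0,1],"claw":0.1},
  {"dp":[0.2,0.06,-0.14],"rot":[0,0,1.4],"claw":0.1},
  {"dp":[0.26,0.062,-0.14],"rot":[0,0,1.8],"claw":0.1},
  {"dp":[0.32,0.06,-0.14],"rot":[0,0,2],"claw":0.1},
  {"dp":[0.375,0.052,-0.14],"rot":[0,0,2.2],"claw":0.1},
  {"dp":[0.43,0.04,-0.14],"rot":[0,0,2.4],"claw":0.1},
  {"dp":[0.48,0.025,-0.14],"rot":[0,0,2.6],"claw":0.1},
  {"dp":[0.53,0.01,-0.14],"rot":[0,0,2.8],"claw":0.1},
  {"dp":[0.555,0.003,-0.14],"rot":[0,0,2.8],"claw":0.1},
  {"dp":[0.555,0.003,-0.12],"rot":[0,0,2.8],"claw":0.1},
  {"dp":[0.555,0.003,-0.08],"rot":[0,0,2.8],"claw":0.1},
  {"dp":[0.555,0.003,-0.04],"rot":[0,0,2.8],"claw":0.1},
  {"dp":[0.555,0.003,0],"rot":[0,0,2.8],"claw":0.1},
  {"dp":[0.555,0.003,0],"rot":[0,0,2.8],"claw":0.1},
  {"dp":[0.555,0.003,0],"rot":[0,0,2.8],"claw":0.1},
])

```text
time_s: 46.28
tcp_pos: [0.3837, 0.2731, 0.2599]
tcp_rot: [0.0, 0.713, 0.701, 0.001]
ft_force: [-0.0, -0.5, -1.2]
width: 0.0201
```

Run:
```python
from h import *
tool()
c=read_camera("wrist");cv2.imwrite("pics/wrist30.png",c["img"])
plan([.4565,.2722,.258],-.95)
```

```text
t 46.275 tcp [0.3837 0.2731 0.2599] yaw -0.96 z [ 0.0012  0.0011 -1.    ] w 0.0201 F [-0.  -0.5 -1.2]
dp [0.0002 0.0726 0.0026] rot [ 0.13 -0.11 -0.02] rows>= 1.1620286427696855 0.016148904467417964
```

View pics/wrist30.png

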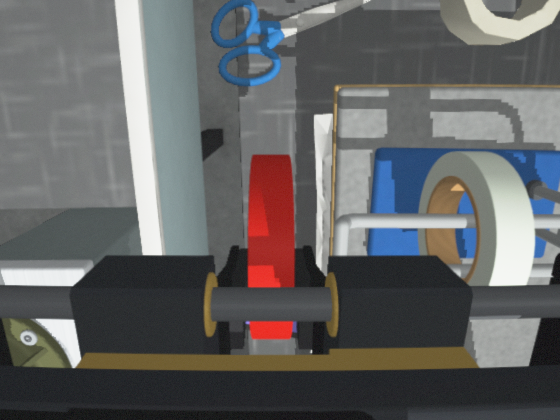

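Call:
jog_arm([
  {"dp":[0,0.015,0.001],"rot":[0,0,0],"claw":0.1},
  {"dp":[0,0.035,0.001],"rot":[0,0,0],"claw":0.1},
  {"dp":[0,0.055,0.001],"rot":[0,0,0],"claw":0.1},
  {"dp":[0,0.07,0.001],"rot":[0,0,0],"claw":0.1},
  {"dp":[0,0.073,0.001],"rot":[0,0,0],"claw":0.1},
  {"dp":[0,0.073,0.001],"rot":[0,0,0],"claw":0.1},
  {"dp":[0,0.073,0.009],"rot":[0,0,0],"claw":0.1},
  {"dp":[0,0.073,0.017],"rot":[0,0,0],"claw":0.1},
  {"dp":[0,0.073,0.022],"rot":[0,0,0],"claw":0.1},
  {"dp":[0,0.073,0.022],"rot":[0,0,0],"claw":0.1},
  {"dp":[0,0.073,0.022],"rot":[0,0,0],"claw":0.1},
])

```text
time_s: 47.7
tcp_pos: [0.4554, 0.2713, 0.2378]
tcp_rot: [-0.0, 0.713, 0.701, 0.0]
ft_force: [-3.0, -1.5, 5.7]
width: 0.0198
```

Call:
jog_arm([
  {"dp":[0,0,0],"rot":[0,0,0],"claw":0.4},
  {"dp":[0,0,0],"rot":[0,0,0],"claw":0.4},
  {"dp":[0,0,0],"rot":[0,0,0],"claw":0.4},
  {"dp":[0,0,-0.02],"rot":[0,0,0],"claw":0.4},
  {"dp":[0,0,-0.05],"rot":[0,0,0],"claw":0.4},
  {"dp":[0,0,-0.1],"rot":[0,0,0],"claw":0.4},
  {"dp":[0,-0.03,-0.16],"rot":[0,0,0],"claw":0.4},
  {"dp":[0.02,-0.036,-0.183],"rot":[0,0,0],"claw":0.4},
  {"dp":[0.028,-0.036,-0.183],"rot":[0,0,0],"claw":0.4},
  {"dp":[0.028,-0.036,-0.183],"rot":[0,0,0],"claw":0.4},
  {"dp":[0.028,-0.036,-0.183],"rot":[0,0,0],"claw":0.4},
])

```text
time_s: 49.08
tcp_pos: [0.4206, 0.2985, 0.4179]
tcp_rot: [0.0, 0.714, 0.701, -0.002]
ft_force: [-0.1, -0.0, 0.6]
width: 0.035
```

Run:
```python
from h import *
tool()
c=read_camera("wrist");cv2.imwrite("pics/wrist31.png",c["img"])
P=cloud(c);hsv=cv2.cvtColor(c["img"],cv2.COLOR_BGR2HSV).astype(int);h,s,v=[hsv[...,i] for i in range(3)]
r=(P[...,1]>.2)&(P[...,1]<.35)&(P[...,2]>.236)&(P[...,2]<.26)
for n,m in(("white",(s<40)&(v>120)&(P[...,0]>.48)&(P[...,0]<.53)),("red",((h<6)|(h>174))&(s>150))): print(n,np.percentile(P[m&r],[2,50,98],axis=0).round(4).tolist())
c=read_camera("side");cv2.imwrite("pics/side31.png",c["img"])
c=read_camera("scene");cv2.imwrite("pics/scene31.png",c["img"])
```

```text
t 49.075 tcp [0.4206 0.2985 0.4179] yaw -1.06 z [-0.0021 -0.0024 -1.    ] w 0.035 F [-0.1 -0.   0.6]
white [[0.493, 0.2432, 0.2363], [0.5024, 0.2748, 0.2435], [0.5126, 0.3002, 0.2467]]
red [[0.4443, 0.2439, 0.2364], [0.454, 0.2758, 0.2437], [0.4636, 0.3011, 0.2469]]
```

View pics/wrist31.png

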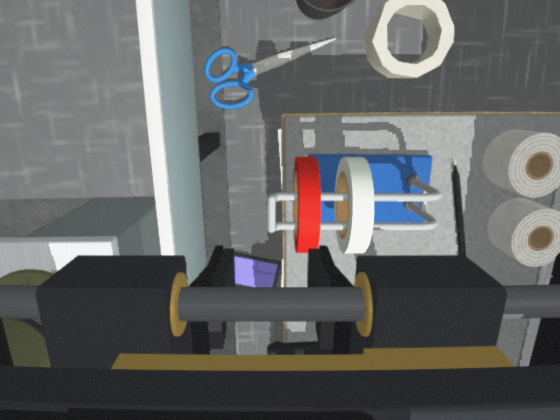

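View pics/side31.png

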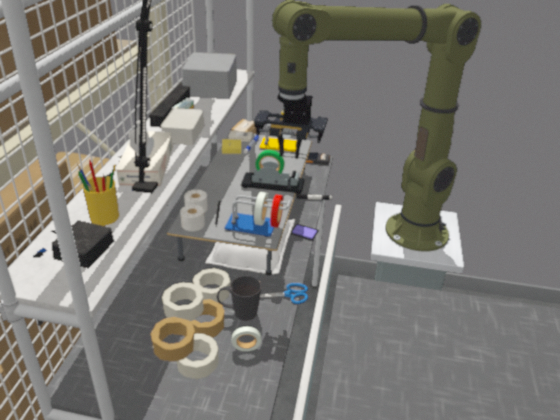

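View pics/scene31.png

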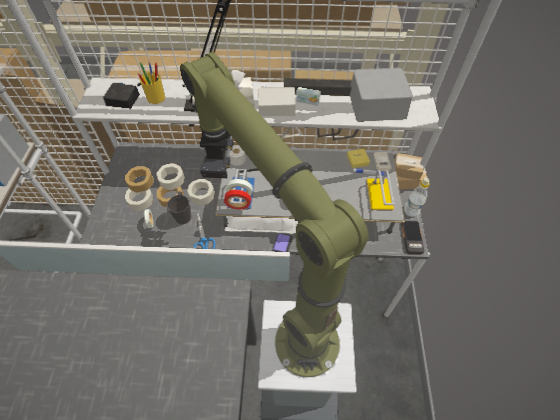

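Run:
```python
from h import *
import pickle
a=pickle.load(open("c1.pkl","rb"))["scene"]["img"];b=cv2.imread("pics/scene31.png")
print("bystander diff",cv2.absdiff(a,b)[165:255,400:430].mean())
tool();print(job_done())
```

```text
bystander diff 0.5750617283950618
t 49.225 tcp [0.4206 0.2988 0.4187] yaw -1.06 z [-0.0011 -0.0012 -1.    ] w 0.0347 F [-0.3  0.3 -0.2]
the job is handed in; nothing more can be done
None
```

The job is done and handed in at about 49 s of the 128 s allowed. I parked red, then white, on the yellow-footed stand, set the green roll in the dispenser, then hung white (middle) and red (front) back on the blue-footed stand. I got no verdict back.

Last checks:
- **Red and white rolls:** both hang on the rods. From about the same camera position as at the start, red measured about 1 mm and white about 3 mm from where they hung, against the 15 mm allowed.
- **Green roll:** it stands upright on both rollers, about midway between the cheeks. I measured its top about 137 mm over the riser, against 136 mm expected. This was right after I let it go; the last side picture still shows it upright.
- **Bottle and terminal:** their patch of the scene picture is essentially unchanged from the one taken before the first grasp.
- **Gripper:** it is open and clear of everything, and the force reading is about zero.

No check failed. Joint 3 came near its upper limit while I turned the green roll, reading 1.215 against 1.24 rad, and no reading I took was past it.

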